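Open and load the bead-rod drying rack

ROBOT

A 6-joint arm with a two-finger parallel gripper is mounted at the origin on the work surface. World frame = base frame: x ahead of the robot, y to its left, z up, the work surface at z = 0. Lengths are in m, angles in degrees, forces in N, time in s.
With the tool pointing down it reaches from about 0.375 to 0.9 m from the base axis. Payload 3.1 kg.
Tool frame: the origin (TCP) lies at the very end of the fingers, on their centre line; the grasp point (between the pads) lies 19 mm behind it; z points along the fingers, y is the direction in which the jaws open and shut (so a half turn about z gives the same grasp; the last joint's range is limited). The gripper opens to 87 mm and grips with 3 to 60 N. Pads are 19 mm wide; open, the fingers measure 117 mm over their backs; the gripper's body (75 mm by 190 mm) begins 51 mm behind the grasp point.
Start: joints at [-81.904, 30.224, 82.088, -0, 67.689, -10.227], TCP at [0.197, -0.593, 0.223] pointing down, gripper open.
Joint ranges: [-176.69, 176.69], [-43.24, 126.21], [12.49, 139.97], [-82, 262], [0, 151.66], [-163.58, 163.58]. Speed limits (degrees/s): [159.86, 159.86, 180, 180, 180, 180].

INTERFACE

Orientations are given as a 3x3 rotation matrix whose columns are the frame's x, y, z axes.
In Python, from rig import read_state, capture, hand_in gives the robot as it stands. The module is installed in compiled form; this text tells all that it offers.
- The arm moves only by the tool move_arm, never from a script. Its arguments are lists of equal length, an entry for each row: "linear": the shift along the tool's x, y, z in cm, a list of three; "angular": the turn, a rotation vector about the tool's x, y, z in rad, a list of three; "fingers": the gripper command: -1 is fully open, 1 is shut, values between are in proportion. In form: {"linear": [[tx, ty, tz], ...], "angular": [[wx, wy, wz], ...], "fingers": [fingers, ...]}. A call has 1 to 12 rows; each row is the pose to reach, as a shift and turn from the pose measured when the call began, along the tool's axes at that moment; what a row does not reach only later rows make up. A row lasts 1/12 s, in which the tool goes at most 41.7 mm and 7.16 degrees, less where a joint would pass 70% of its speed; a pose out of reach is approached as far as the arm can. A call with a gripper value outside its range is refused whole. The fingers move at their own pace and stop on an object; the grip force is fixed at half the most. Time passes only in rows, so rows that repeat a pose let the fingers close. It gives the time, the measured TCP pose, the force and the opening at its end, in the units of the state.
- read_state(): the state, without advancing time (a new reading comes with each control period).
- capture(name): name is "scene" or "top"; returns a dict with "color" (480x640x3 uint8, red, green, blue), "fx", "fy", "cx", "cy" (pixels), "view" (4x4, takes a point from world to camera coordinates). Camera axes: x right, y down, z forward; pixel columns grow to the right and rows downward; lengths in m; the calibration is good to about 2 mm. A picture is of the moment at which its call begins. There is no depth.
- hand_in(): hands the job in, once; it reports no verdict.
The state is a dict: "time_s": time; "joint_positions": joint angles; "qvel": joint speeds; "tau": joint torques, N m; "position": TCP position; "tcp_rot": TCP orientation; "force": force on the tool from outside, world axes, zero at the start; "moment": the same for the moment, N m; "opening": opening from 0.0 (shut) to 1.0 (fully open).
Only numpy, scipy, OpenCV 4.12 (cv2) and the standard library are available. Lean on these libraries where they do the work, as an engineer would, in place of code of your own. Each camera call takes 0.05 s, during which the arm holds its last target. There are 200 camera calls.

TASK

Get the bead-drying rack ready for the next batch: its black lock knob has a left-hand thread, so unscrew it by turning it clockwise until the engraved line on the knob points at the engraved line on the rack, then draw the T-shaped keeper bar out from under it and lay it flat on the middle of the cork mat. Next snap every bead rod lying on the table fully down into a clip station of its own in the rack, with the knob left at its mark. When all are in, take the stylus from its stand, press the timer's recessed reset button all the way in with the stylus tip, and put the stylus back upright and fully home in its stand, leaving everything else on the table where it is.

Things in the scene. Friction and masses are not known exactly. Their poses are not given: they have to be found in the camera images.
- rack: Fixed wooden rack, base 205 x 220 x 10 mm. Origin on the table amid the row of 3 clip stations, which are 55 mm apart along y. An aluminium pad (x 72 to 140, y +-25, top 45 mm high) carries the lock knob at x = 95 mm; the engraved line on the pad (x 124 to 138, y 0) points from the knob along +x. Posts at y = +-95 mm (30 x 18 mm, tops 45 mm high) carry the keeper's crossbar.
- seat0 (a point): Clip station: place of the rod's axis when home, 30 mm above the table; axes as the rack's, rod along x. At x = +-32 mm stand sprung clips, 14 mm wide in x, open upwards; finger room between. Arm lips are 7 mm apart 5 mm above the axis, flaring to a 17 mm mouth 14 mm above it. Pushed straight down (some 8 to 16 N) a rod snaps past the lips and rests on blocks, free to slide 5 mm along x.
- seat1 (a point): Clip station: place of the rod's axis when home, 30 mm above the table; axes as the rack's, rod along x. At x = +-32 mm stand sprung clips, 14 mm wide in x, open upwards; finger room between. Arm lips are 7 mm apart 5 mm above the axis, flaring to a 17 mm mouth 14 mm above it. Pushed straight down (some 8 to 16 N) a rod snaps past the lips and rests on blocks, free to slide 5 mm along x.
- seat2 (a point): Clip station: place of the rod's axis when home, 30 mm above the table; axes as the rack's, rod along x. At x = +-32 mm stand sprung clips, 14 mm wide in x, open upwards; finger room between. Arm lips are 7 mm apart 5 mm above the axis, flaring to a 17 mm mouth 14 mm above it. Pushed straight down (some 8 to 16 N) a rod snaps past the lips and rests on blocks, free to slide 5 mm along x.
- lock_knob (a joint): Angle of the left-hand lock knob: grows as it is turned CLOCKWISE seen from above, which unscrews it (knob and the washer under it, 32 mm diameter, rise 8 mm a turn). Starts between 0 and 0.5; the engraved marks meet at 4.2 rad; stop at 5.2. It stays where it is left; turning takes about 0.05 N m.
- knob_grip (a point): On the knob's axis, 25 mm above its underside and 9 mm below its top; moves with it (about 82 mm above the table when screwed down). The knob is a black disc, 38 mm wide, 8 mm high, bearing a grip bar 44 long x 13 wide x 26 mm high. x runs along the bar to the end with the white engraved line; z up.
- keeper: Loose T-shaped aluminium bar, 6 mm thick, 160 g. Origin under the middle of the crossbar (24 x 206 mm, along y); stem 34 mm wide along +x to 119 mm. At the start it lies on the rack (45 mm up, same axes), its fork (14 mm slot open to +x) round the knob's screw under the washer. Wooden grip lug at x = 24 mm (centre of mass), 30 mm along x, 12 thick, 6 to 31 mm up.
- keeper_mid (a point): Middle of the keeper's outline, on its underside, 45 mm along +x from its origin. Bosses 3 mm high on the keeper's fork tips catch on the washer until the knob is at its mark; then the keeper draws out along its own -x by 40 mm and lifts off.
- mat: Fixed cork mat 180 (x) x 230 (y) x 4 mm; origin at the centre of its underside on the table.
- rod_a: Loose bead rod (2 or 3 are present; absent: None), 90 g, 114 mm long. Origin mid-axis; axis along x. 12 mm steel shaft, clay beads of 24 mm diameter over the middle 40 mm (grip here), a square wooden block 24 x 24 x 12 mm at each end (45 to 57 mm from the middle), bare shaft between for the clips. Lies on the table, axis 12 mm high; does not roll.
- rod_b: Loose bead rod (2 or 3 are present; absent: None), 90 g, 114 mm long. Origin mid-axis; axis along x. 12 mm steel shaft, clay beads of 24 mm diameter over the middle 40 mm (grip here), a square wooden block 24 x 24 x 12 mm at each end (45 to 57 mm from the middle), bare shaft between for the clips. Lies on the table, axis 12 mm high; does not roll.
- rod_c: Loose bead rod (2 or 3 are present; absent: None), 90 g, 114 mm long. Origin mid-axis; axis along x. 12 mm steel shaft, clay beads of 24 mm diameter over the middle 40 mm (grip here), a square wooden block 24 x 24 x 12 mm at each end (45 to 57 mm from the middle), bare shaft between for the clips. Lies on the table, axis 12 mm high; does not roll.
- btn_top (a point): Middle of the reset button's top (9 mm wide, 28 mm above the table), moves with it. It sits in a round well, 14 mm wide, in the top of a fixed grey timer box 80 x 100 x 34 mm high, 6 mm below the top; the well is on the box's middle line, 28 mm from its centre, the dark display on the other half.
- reset_btn (a joint): Travel of the reset button, 0 out to 0.004 m fully in; grows as it is pressed, springs back; about 2 N to start and 6 N fully in.
- stand: Fixed dark wooden block 46 x 46 x 40 mm with an 11 mm hole, 36 mm deep, in the middle of its top; origin under its centre.
- stylus: Loose stylus, 30 g: wooden handle 16 mm diameter, 62 mm long, with a steel tip 5 mm diameter, 32 mm long, below it. Origin at the handle's lower face, z along the handle upwards. It starts upright in the stand's hole, handle resting on the block (origin 40 mm above the table).
- stylus_tip (a point): End of the stylus tip, 32 mm below the stylus origin.
- mug: Bystander: white mug, 80 mm wide, 90 mm high.
- dish: Bystander: small clay dish, 100 mm wide, 28 mm high.
- glaze_jar: Bystander: glass jar, 56 mm wide, 60 mm high.
- sponge: Bystander: pink sponge block 60 x 100 x 45 mm.
- brush: Bystander: brush lying flat.
- spatula: Bystander: spatula lying flat.

How it is judged (in metres and radians):
On the way, in this order (a step that is already met when the one before it is completed fails the run):
1. the lock knob is unscrewed clockwise to its engraved mark (value of joint lock_knob between 3.95 and 4.45 rad), for 0.2 s.
2. the keeper bar lies flat on the middle of the cork mat, knob at its mark (all of step 1 and horizontal distance between keeper_mid and mat below 0.05 m and z of keeper_mid in the frame of mat below 0.009 m and angle between keeper's own z axis and vertical below 0.06 rad and linear speed of keeper below 0.03 m/s), for 0.2 s.
3. every bead rod is snapped home in a clip station (((z of rod_a in the frame of seat0 between -0.003 and 0.003 m and y of rod_a in the frame of seat0 between -0.004 and 0.004 m and x of rod_a in the frame of seat0 between -0.009 and 0.009 m and angle between the x axis of rod_a and the x axis of rack, either way round below 0.1 rad) or (z of rod_a in the frame of seat1 between -0.003 and 0.003 m and y of rod_a in the frame of seat1 between -0.004 and 0.004 m and x of rod_a in the frame of seat1 between -0.009 and 0.009 m and angle between the x axis of rod_a and the x axis of rack, either way round below 0.1 rad) or (z of rod_a in the frame of seat2 between -0.003 and 0.003 m and y of rod_a in the frame of seat2 between -0.004 and 0.004 m and x of rod_a in the frame of seat2 between -0.009 and 0.009 m and angle between the x axis of rod_a and the x axis of rack, either way round below 0.1 rad)) and ((z of rod_b in the frame of seat0 between -0.003 and 0.003 m and y of rod_b in the frame of seat0 between -0.004 and 0.004 m and x of rod_b in the frame of seat0 between -0.009 and 0.009 m and angle between the x axis of rod_b and the x axis of rack, either way round below 0.1 rad) or (z of rod_b in the frame of seat1 between -0.003 and 0.003 m and y of rod_b in the frame of seat1 between -0.004 and 0.004 m and x of rod_b in the frame of seat1 between -0.009 and 0.009 m and angle between the x axis of rod_b and the x axis of rack, either way round below 0.1 rad) or (z of rod_b in the frame of seat2 between -0.003 and 0.003 m and y of rod_b in the frame of seat2 between -0.004 and 0.004 m and x of rod_b in the frame of seat2 between -0.009 and 0.009 m and angle between the x axis of rod_b and the x axis of rack, either way round below 0.1 rad)) and ((z of rod_c in the frame of seat0 between -0.003 and 0.003 m and y of rod_c in the frame of seat0 between -0.004 and 0.004 m and x of rod_c in the frame of seat0 between -0.009 and 0.009 m and angle between the x axis of rod_c and the x axis of rack, either way round below 0.1 rad) or (z of rod_c in the frame of seat1 between -0.003 and 0.003 m and y of rod_c in the frame of seat1 between -0.004 and 0.004 m and x of rod_c in the frame of seat1 between -0.009 and 0.009 m and angle between the x axis of rod_c and the x axis of rack, either way round below 0.1 rad) or (z of rod_c in the frame of seat2 between -0.003 and 0.003 m and y of rod_c in the frame of seat2 between -0.004 and 0.004 m and x of rod_c in the frame of seat2 between -0.009 and 0.009 m and angle between the x axis of rod_c and the x axis of rack, either way round below 0.1 rad))), for 0.2 s.
4. the reset button is pressed all the way in with the stylus tip (value of joint reset_btn above 0.003 m and distance between stylus_tip and btn_top below 0.007 m), for 0.05 s.
At the end, for the whole second after the job is handed in: Knob within 0.25 rad of its mark; keeper flat on the mat, its middle within 50 mm of the mat's; every rod home in a station (3 mm in height, 4 across, 9 along, 0.1 rad); button out again; stylus upright in its stand, handle within 4 mm of the block, 5 mm of centre (all of step 2 and all of step 3 and horizontal distance between stylus and stand below 0.005 m and z of stylus in the frame of stand below 0.044 m and angle between stylus's own z axis and vertical below 0.12 rad and linear speed of stylus below 0.03 m/s and value of joint reset_btn below 0.001 m); the robot touches nothing.
It fails at once if a bystander is moved by more than 4 cm (distance of any of mug, dish, glaze_jar, sponge, brush, spatula from where it was at the start of the episode above 0.04 m).
Of rod_a, rod_b, rod_c only 2 to 3 are there at a start; the rules pass over those that are not, and their reading is None.
At some moment in a run one of rod_a, rod_b, rod_c may be knocked a few centimetres aside while the robot is not near it.
It also fails if it takes over 210 s, if anything falls off the work surface, if the arm or the gripper's body presses on something with over 40 N, if the wrist force passes 120 N, or if a joint passes its speed limit or range.

## Working session

There is one attempt and no reset: what is moved stays moved. The work goes in short steps, Python scripts to look and compute and a tool call to move; the robot and the scene stay as the last step left them, time stands still between calls to the robot, and variables do not carry over. Pictures are saved under pics/ and viewed, about 12 in all and at most 16, crops included, and the job is handed in when it is done.

Besides the shell and the picture viewer there is one more tool, called after "Emit:" as name(argument=value, ...), one argument or row to a line, values as JSON. move_arm: Moves the arm, as the interface text tells. Its arguments: {"type":"object","properties":{"linear":{"type":"array"},"angular":{"type":"array"},"fingers":{"type":"array"}},"required":["linear","angular","fingers"]}

```bash
mkdir -p pics
cat > h.py <<'E'
import numpy as np, cv2
from rig import read_state, capture
def snap(name,f):
    c=capture(name); cv2.imwrite('pics/'+f+'.png',cv2.cvtColor(c['color'],cv2.COLOR_RGB2BGR)); np.save('pics/'+f+'.npy',c,allow_pickle=True); return c
def load(f): return np.load('pics/'+f+'.npy',allow_pickle=True).item()
def ray(c,u,v):
    V=c['view'];R=V[:3,:3];o=-R.T@V[:3,3]
    return o,R.T@np.array([(u-c['cx'])/c['fx'],(v-c['cy'])/c['fy'],1])
def px2w(c,u,v,z):
    o,d=ray(c,u,v); return o+d*(z-o[2])/d[2]
def w2px(c,p):
    q=c['view']@np.append(p,1); return c['fx']*q[0]/q[2]+c['cx'],c['fy']*q[1]/q[2]+c['cy']
E
python3 - <<'E'
from h import *
np.set_printoptions(precision=4,suppress=True)
a=snap('top','t0');b=snap('scene','s0')
for c in(a,b): print(c['fx'],c['fy'],c['cx'],c['cy']);print(c['view'])
s=read_state();print(s)
E
```

```text
597.4593805939521 597.4593805939521 318.6749055823553 242.7119811671468
[[ 0.0156 -0.9997 -0.0164  0.0382]
 [-0.9826 -0.0123 -0.1851  0.5889]
 [ 0.1849  0.019  -0.9826  1.3801]
 [ 0.      0.      0.      1.    ]]
537.5808605307365 537.5808605307365 322.59601553640124 235.09875033941927
[[ 0.3443  0.9389 -0.0016 -0.2321]
 [ 0.6725 -0.2478 -0.6974 -0.3028]
 [-0.6552  0.2391 -0.7167  1.5758]
 [ 0.      0.      0.      1.    ]]
{'time_s': 0.1, 'joint_positions': array([-81.9035,  30.2758,  82.1489,  -0.0002,  67.6889, -10.2284]), 'qvel': array([ 0.0119, -0.1214, -0.155 , -0.0429,  0.0711, -0.0075]), 'tau': array([ -0.0006, -44.0985, -17.715 ,   0.0635,   0.0534,  -0.    ]), 'position': array([ 0.1964, -0.5926,  0.2216]), 'tcp_rot': array([[ 0.9493,  0.3144, -0.0003],
       [ 0.3144, -0.9493,  0.002 ],
       [ 0.0003, -0.002 , -1.    ]]), 'force': array([-0.1923, -0.235 , -0.1055]), 'moment': array([ 0.0272, -0.02  , -0.0124]), 'opening': 0.9974965020120393}
```

View pics/t0.png

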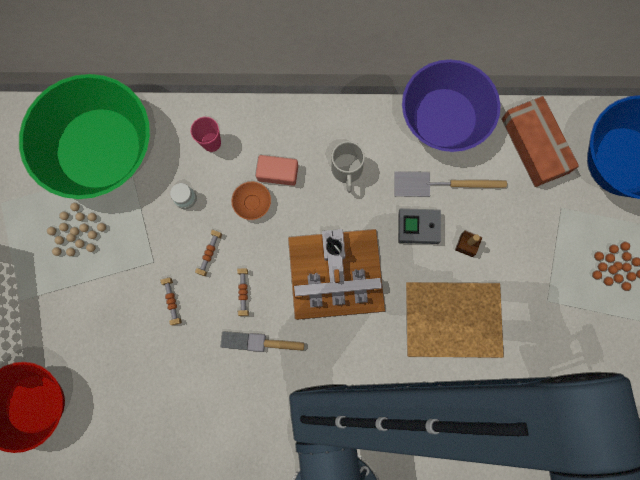

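View pics/s0.png

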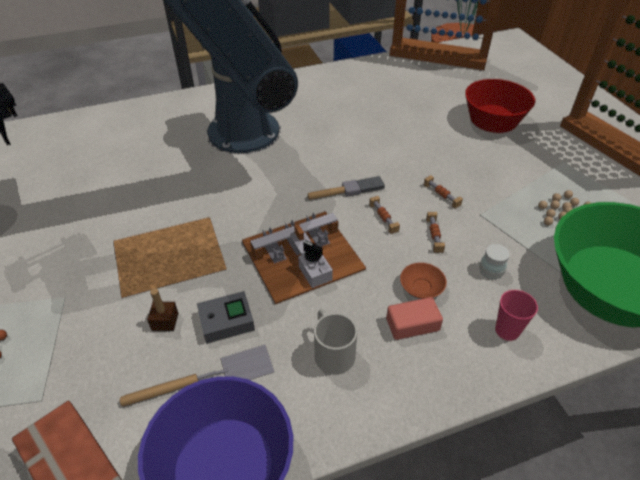

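The top view shows the rack at (337,274), knob (333,243), mat (455,319), rods at (209,252), (243,291), (171,301), timer (419,226) and stand (469,243). World +x points up in the image and +y left.

```bash
cat > m.py <<'E'
from h import *
np.set_printoptions(precision=4,suppress=True)
c=load('t0');im=c['color'];hsv=cv2.cvtColor(im,cv2.COLOR_RGB2HSV)
def rect(mask,z,name):
    cs,_=cv2.findContours(mask,0,2); k=cv2.convexHull(max(cs,key=cv2.contourArea))
    w=np.array([px2w(c,u,v,z)[:2] for u,v in k[:,0]],np.float32)
    r=cv2.minAreaRect(w*1000); print(name,np.round(r[0],1),np.round(r[1],1),round(r[2],2)); return r
def roi(m,x0,y0,x1,y1):
    o=np.zeros_like(m);o[y0:y1,x0:x1]=m[y0:y1,x0:x1];return o
H,S,Vv=[hsv[...,i].astype(int) for i in range(3)]
wood=(((H<18)&(S>110)&(Vv>60))*255).astype(np.uint8)
rect(cv2.morphologyEx(roi(wood,280,222,392,325),2,np.ones((3,3))),.010,'rack')
cork=(((H<25)&(S>80))*255).astype(np.uint8)
rect(cv2.morphologyEx(roi(cork,398,275,512,362),2,np.ones((3,3))),.004,'mat')
for n,(x,y) in {'r1':(209,252),'r2':(243,291),'r3':(171,301)}.items():
    m=roi((((S>75))*255).astype(np.uint8),x-17,y-30,x+17,y+30)
    ys,xs=np.nonzero(m); w=np.array([px2w(c,u,v,.014)[:2] for u,v in zip(xs,ys)],np.float32)
    r=cv2.minAreaRect(w*1000);mu=w.mean(0);e=np.linalg.svd(w-mu,full_matrices=False)[2][0]
    print(n,mu*1000,np.degrees(np.arctan2(e[1],e[0])),r,len(w))
m=((np.abs(im.astype(int).mean(2)-85)<40)&(S<50)); rect(cv2.morphologyEx(roi((m*255).astype(np.uint8),394,200,446,248),2,np.ones((3,3))),.034,'timer')
print('btn',px2w(c,432,225.5,.028))
for u,v in[(469,243)]: print('stand',px2w(c,u,v,.04))
a=cv2.resize(im[220:325,280:395],None,fx=5,fy=5,interpolation=2)[:525,:]
s=load('s0')['color'];b=cv2.resize(s[195:310,235:375],None,fx=4,fy=4,interpolation=2)
cv2.imwrite('pics/c1.png',cv2.cvtColor(a,4))
cv2.imwrite('pics/c2.png',cv2.cvtColor(np.hstack([cv2.resize(im[195:265,390:495],None,fx=4,fy=4,interpolation=2),cv2.resize(s[275:345,135:227],None,fx=4,fy=4,interpolation=2)]),4))
E
python3 m.py
```

```text
rack [555.1  71.7] [121.9  91.7] 6.38
mat [ 413.7 -282.9] [178.7 230.1] 0.09
r1 [567.1492 319.8378] 161.2151 ((568.1563720703125, 319.84625244140625), (27.400156021118164, 114.91795349121094), 71.10237884521484) 242
r2 [470.0117 230.7995] -176.32214 ((471.7523498535156, 231.2447509765625), (113.77583312988281, 24.59507942199707), 3.5541226863861084) 248
r3 [447.1876 405.9918] -163.8186 ((447.39794921875, 406.0842590332031), (115.66786193847656, 26.859189987182617), 15.91596794128418) 263
timer [ 636.  -202.3] [112.6  89.6] 88.68
btn [ 0.6399 -0.2305  0.028 ]
stand [ 0.595  -0.3168  0.04  ]
```

View pics/c1.png

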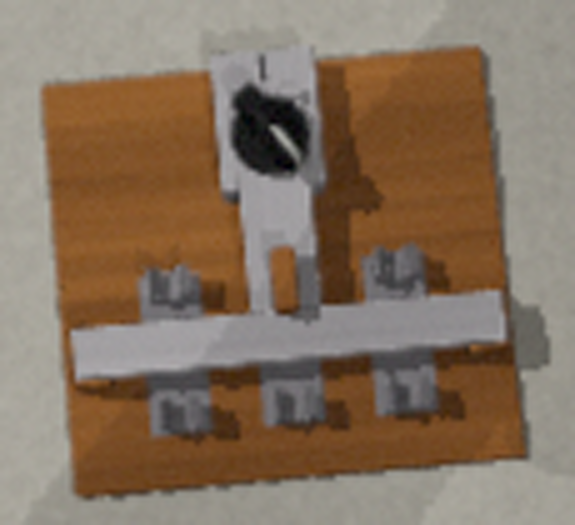

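View pics/c2.png

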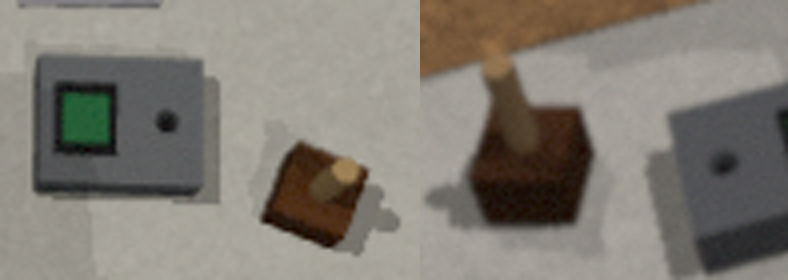

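The white line on the knob points to lower right, about -140° in world, so it starts at about 0.45 rad and needs about 215° clockwise. I'll compute the poses precisely from the corners.

```bash
cat > m2.py <<'E'
from h import *
np.set_printoptions(precision=4,suppress=True)
c=load('t0');s=load('s0')
P=lambda u,v,z:px2w(c,280+u/5-.4,220+v/5-.4,z)
a=np.array([P(42,85,.01),P(480,47,.01),P(527,457,.01),P(75,497,.01)])
print('rack corners',a[:,:2],a.mean(0))
ang=lambda d:np.degrees(np.arctan2(d[1],d[0]))
print('yaws',ang(a[0]-a[1])-90,ang(a[3]-a[2])-90,ang(a[0]-a[3]),ang(a[1]-a[2]))
k=np.array([P(72,333,.051),P(500,292,.051),P(507,340,.051),P(78,380,.051)])
print('keeper',k.mean(0),ang(k[0]-k[1])-90,ang(k[3]-k[2])-90)
print('disc',P(270,133,.078),'lug top',P(284,247,.076),P(284,279,.076), 'line',P(263,67,.045))
l0,l1=P(272,126,.091),P(298,163,.091);print('knob line',l0,l1,ang(l1-l0))
def tri(p,q):
    A=[];b=[]
    for cam,(u,v) in((c,p),(s,q)):
        o,d=ray(cam,u,v);d/=np.linalg.norm(d);M=np.eye(3)-np.outer(d,d);A.append(M);b.append(M@o)
    x=np.linalg.lstsq(np.vstack(A),np.hstack(b),rcond=None)[0];return x
Q=lambda u,v:(390+u/4-.4,195+v/4-.4); R=lambda u,v:(135+(u-420)/4-.4,275+v/4-.4)
print('well top',px2w(c,*Q(167,121),.034),px2w(s,*R(723,163),.034),tri(Q(167,121),R(723,163)))
print('stylus top',px2w(c,*Q(347,168),.102),px2w(s,*R(497,65),.102),tri(Q(347,168),R(497,65)))
st=np.array([px2w(c,*Q(u,v),.04) for u,v in[(300,143),(368,172),(338,233),(270,203)]]);print('stand top',st,st.mean(0))
st=np.array([px2w(s,*R(u,v),.04) for u,v in[(490,108),(582,108),(592,155),(472,175)]]);print('stand top s',st,st.mean(0))
E
python3 m2.py
```

```text
rack corners [[ 0.6113  0.1238]
 [ 0.6332 -0.0937]
 [ 0.4304 -0.116 ]
 [ 0.408   0.1027]] [0.5207 0.0042 0.01  ]
yaws 5.761967605050685 5.8626019587256195 5.929311719110277 6.28313136852406
keeper [0.483  0.0003 0.051 ] 6.279299626097583 6.132734234442225
disc [0.576  0.0107 0.078 ] lug top [0.5221 0.0035 0.076 ] [0.507  0.0033 0.076 ] line [0.6146 0.0142 0.045 ]
knob line [0.577  0.0098 0.091 ] [ 0.5596 -0.0025  0.091 ] -144.71006616392748
well top [ 0.6401 -0.2279  0.034 ] [ 0.6409 -0.2273  0.034 ] [ 0.6403 -0.2277  0.0334]
stylus top [ 0.5984 -0.3196  0.102 ] [ 0.5984 -0.318   0.102 ] [ 0.5984 -0.3187  0.1023]
stand top [[ 0.6261 -0.3071  0.04  ]
 [ 0.6087 -0.3476  0.04  ]
 [ 0.571  -0.3283  0.04  ]
 [ 0.5888 -0.288   0.04  ]] [ 0.5986 -0.3177  0.04  ]
stand top s [[ 0.5708 -0.3316  0.04  ]
 [ 0.5869 -0.2876  0.04  ]
 [ 0.618  -0.2877  0.04  ]
 [ 0.6096 -0.3456  0.04  ]] [ 0.5963 -0.3131  0.04  ]
```

```bash
cat >> h.py <<'E'
from scipy.spatial.transform import Rotation as Ro
def pose(h):
    a=np.radians(h);return np.array([[np.cos(a),np.sin(a),0],[np.sin(a),-np.cos(a),0],[0,0,-1.]])
def plan(wps,start=None):
    "wps: (x,y,z,heading) m,deg; prints per leg linear cm, angular rad, rows needed"
    s=read_state(); p,R=s['position'],s['tcp_rot']
    print('t',s['time_s'],'pos',np.round(p,4),'head',round(float(np.degrees(np.arctan2(R[1,0],R[0,0]))),1),'j6',round(float(s['joint_positions'][5]),1),'j1',round(float(s['joint_positions'][0]),1),'F',np.round(s['force'],1),'open',round(s['opening']*87,1))
    for w in wps:
        q=np.array(w[:3]);T=pose(w[3]);d=R.T@(q-p)*100;r=Ro.from_matrix(R.T@T).as_rotvec()
        print(np.round(d,2).tolist(),np.round(r,3).tolist(),'rows>=%.1f'%max(np.linalg.norm(d)/4.17,np.degrees(np.linalg.norm(r))/7.16)); p,R=q,T
E
python3 - <<'E'
from h import *
plan([(.30,-.42,.22,98),(.45,-.18,.2,170),(.5773,.0102,.14,219),(.5773,.0102,.070,219)])
E
```

```text
t 0.1 pos [ 0.1964 -0.5926  0.2216] head 18.3 j6 -10.2 j1 -81.9 F [-0.2 -0.2 -0.1] open 86.8
[15.26, -13.13, 0.2] [-0.001, -0.002, -1.391] rows>=11.1
[21.68, 18.19, 2.0] [0.0, 0.0, -1.257] rows>=10.1
[-9.23, 20.94, 6.0] [0.0, 0.0, -0.855] rows>=6.8
[0.0, 0.0, 7.0] [0.0, 0.0, 0.0] rows>=1.7
```

Emit:
move_arm(
  linear=[
    [15.3, -13.1, 0.2],
    [15.3, -13.1, 0.2],
    [15.3, -13.1, 0.2],
    [15.3, -13.1, 0.2],
    [15.3, -13.1, 0.2],
    [15.3, -13.1, 0.2],
    [15.3, -13.1, 0.2],
    [15.3, -13.1, 0.2],
    [15.3, -13.1, 0.2],
    [15.3, -13.1, 0.2],
    [15.3, -13.1, 0.2],
    [15.3, -13.1, 0.2],
  ],
  angular=[
    [0, 0, -1.39],
    [0, 0, -1.39],
    [0, 0, -1.39],
    [0, 0, -1.39],
    [0, 0, -1.39],
    [0, 0, -1.39],
    [0, 0, -1.39],
    [0, 0, -1.39],
    [0, 0, -1.39],
    [0, 0, -1.39],
    [0, 0, -1.39],
    [0, 0, -1.39],
  ],
  fingers=[0.08, 0.08, 0.08, 0.08, 0.08, 0.08, 0.08, 0.08, 0.08, 0.08, 0.08, 0.08],
)

```text
time_s: 1.1
position: [0.3004, -0.4199, 0.2197]
tcp_rot: [[-0.141, 0.99, -0.001], [0.99, 0.141, 0.003], [0.003, -0.0, -1.0]]
force: [-0.8, -0.2, 0.8]
opening: 0.459
```

Emit:
move_arm(
  linear=[
    [21.7, 18.2, 2],
    [21.7, 18.2, 2],
    [21.7, 18.2, 2],
    [21.7, 18.2, 2],
    [21.7, 18.2, 2],
    [21.7, 18.2, 2],
    [21.7, 18.2, 2],
    [21.7, 18.2, 2],
    [21.7, 18.2, 2],
    [21.7, 18.2, 2],
    [21.7, 18.2, 2],
    [21.7, 18.2, 2],
  ],
  angular=[
    [0, 0, -1.26],
    [0, 0, -1.26],
    [0, 0, -1.26],
    [0, 0, -1.26],
    [0, 0, -1.26],
    [0, 0, -1.26],
    [0, 0, -1.26],
    [0, 0, -1.26],
    [0, 0, -1.26],
    [0, 0, -1.26],
    [0, 0, -1.26],
    [0, 0, -1.26],
  ],
  fingers=[0.08, 0.08, 0.08, 0.08, 0.08, 0.08, 0.08, 0.08, 0.08, 0.08, 0.08, 0.08],
)

```text
time_s: 2.1
position: [0.4498, -0.1791, 0.2001]
tcp_rot: [[-0.985, 0.172, -0.001], [0.172, 0.985, 0.003], [0.001, 0.003, -1.0]]
force: [0.4, -0.0, 0.5]
opening: 0.459
```

Emit:
move_arm(
  linear=[
    [-9.2, 20.9, 6],
    [-9.2, 20.9, 6],
    [-9.2, 20.9, 6],
    [-9.2, 20.9, 6],
    [-9.2, 20.9, 6],
    [-9.2, 20.9, 6],
    [-9.2, 20.9, 6],
    [-9.2, 20.9, 6],
    [-9.2, 20.9, 6],
    [-9.2, 20.9, 6],
  ],
  angular=[
    [0, 0, -0.855],
    [0, 0, -0.855],
    [0, 0, -0.855],
    [0, 0, -0.855],
    [0, 0, -0.855],
    [0, 0, -0.855],
    [0, 0, -0.855],
    [0, 0, -0.855],
    [0, 0, -0.855],
    [0, 0, -0.855],
  ],
  fingers=[0.08, 0.08, 0.08, 0.08, 0.08, 0.08, 0.08, 0.08, 0.08, 0.08],
)

```text
time_s: 2.93
position: [0.5759, 0.0103, 0.1406]
tcp_rot: [[-0.78, -0.626, -0.001], [-0.626, 0.78, 0.003], [-0.001, 0.003, -1.0]]
force: [0.1, -1.2, 0.2]
opening: 0.459
```

Run:
```python
from h import *
plan([(.5773,.0102,.14,219),(.5773,.0102,.070,219)])
s=snap('scene','s1');t=snap('top','t1')
a=np.hstack([cv2.resize(s['color'][120:300,200:400],None,fx=2.5,fy=2.5),cv2.resize(t['color'][190:340,280:400],None,fx=2.5,fy=3)])
cv2.imwrite('pics/c3.png',cv2.cvtColor(a,4))
```

```text
t 2.9333 pos [0.5759 0.0103 0.1406] head -141.2 j6 -139.1 j1 -10.2 F [ 0.1 -1.2  0.2] open 39.9
[-0.1, -0.1, 0.06] [0.003, 0.001, -0.004] rows>=0.0
[0.0, 0.0, 7.0] [0.0, 0.0, 0.0] rows>=1.7
```

View pics/c3.png

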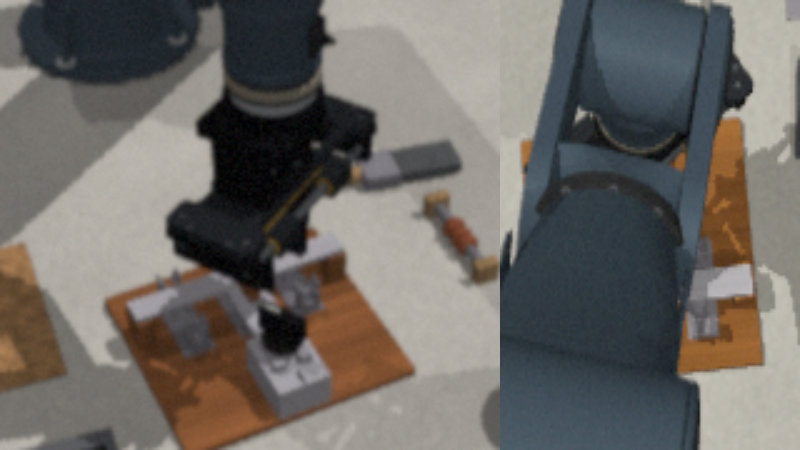

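The fingers are centred above the knob, and the long side of the gripper body lies along the jaw direction. I'll descend, grip and turn, rising with the thread.

Emit:
move_arm(
  linear=[
    [-0.1, -0.1, 4],
    [-0.1, -0.1, 7.1],
    [-0.1, -0.1, 7.1],
    [-0.1, -0.1, 7.1],
    [-0.1, -0.1, 7.1],
    [-0.1, -0.1, 7.1],
    [-0.1, -0.1, 7.1],
    [-0.1, -0.1, 7.1],
    [-0.1, -0.1, 7.1],
    [-0.1, -0.1, 7.1],
    [-0.1, -0.1, 7.1],
  ],
  angular=[
    [0, 0, 0],
    [0, 0, 0],
    [0, 0, 0],
    [0, 0, 0],
    [0, 0, 0],
    [0, 0, 0],
    [0, 0, 0],
    [0, 0, 0],
    [0, 0, 0],
    [0, 0, 0],
    [0, 0, 0],
  ],
  fingers=[0.08, 0.08, 0.08, 0.08, 0.08, 1, 1, 1, 1, 1, 1],
)

```text
time_s: 3.95
position: [0.5778, 0.01, 0.0704]
tcp_rot: [[-0.779, -0.627, 0.0], [-0.627, 0.779, 0.002], [-0.002, 0.002, -1.0]]
force: [0.8, -1.0, 3.2]
opening: 0.146
```

Run:
```python
from h import *
plan([(.5773,.0102,.070,219)])
```

```text
t 3.95 pos [0.5778 0.01   0.0704] head -141.2 j6 -139.1 j1 -10.2 F [ 0.8 -1.   3.2] open 12.7
[0.02, 0.05, 0.04] [0.002, 0.002, -0.003] rows>=0.0
```

Emit:
move_arm(
  linear=[
    [0, 0, -0.01],
    [0, 0, -0.03],
    [0, 0, -0.04],
    [0, 0, -0.06],
    [0, 0, -0.08],
    [0, 0, -0.09],
    [0, 0, -0.11],
    [0, 0, -0.12],
    [0, 0, -0.14],
    [0, 0, -0.16],
    [0, 0, -0.16],
    [0, 0, -0.16],
  ],
  angular=[
    [0, 0, 0.12],
    [0, 0, 0.24],
    [0, 0, 0.36],
    [0, 0, 0.48],
    [0, 0, 0.6],
    [0, 0, 0.72],
    [0, 0, 0.84],
    [0, 0, 0.96],
    [0, 0, 1.08],
    [0, 0, 1.2],
    [0, 0, 1.24],
    [0, 0, 1.24],
  ],
  fingers=[1, 1, 1, 1, 1, 1, 1, 1, 1, 1, 1, 1],
)

```text
time_s: 4.95
position: [0.5777, 0.0128, 0.0721]
tcp_rot: [[-0.845, 0.536, 0.0], [0.536, 0.844, 0.007], [0.003, 0.006, -1.0]]
force: [0.6, 8.4, 1.0]
opening: 0.148
```

Emit:
move_arm(
  linear=[
    [0, 0, -0.01],
    [0, 0, -0.03],
    [0, 0, -0.04],
    [0, 0, -0.06],
    [0, 0, -0.08],
    [0, 0, -0.09],
    [0, 0, -0.11],
    [0, 0, -0.12],
    [0, 0, -0.14],
    [0, 0, -0.16],
    [0, 0, -0.16],
    [0, 0, -0.16],
  ],
  angular=[
    [0, 0, 0.12],
    [0, 0, 0.24],
    [0, 0, 0.36],
    [0, 0, 0.48],
    [0, 0, 0.6],
    [0, 0, 0.72],
    [0, 0, 0.84],
    [0, 0, 0.96],
    [0, 0, 1.08],
    [0, 0, 1.2],
    [0, 0, 1.24],
    [0, 0, 1.24],
  ],
  fingers=[1, 1, 1, 1, 1, 1, 1, 1, 1, 1, 1, 1],
)

```text
time_s: 5.95
position: [0.5804, 0.0139, 0.0738]
tcp_rot: [[0.235, 0.972, 0.006], [0.972, -0.235, 0.008], [0.01, 0.004, -1.0]]
force: [5.4, 4.6, -3.1]
opening: 0.145
```

Run:
```python
from h import *
plan([(.5773,.0102,.0750,6),(.5773,.0102,.130,6)])
```

```text
t 5.95 pos [0.5804 0.0139 0.0738] head 76.4 j6 3.1 j1 -9.9 F [ 5.4  4.6 -3.1] open 12.6
[-0.43, -0.21, -0.13] [-0.002, -0.011, 1.229] rows>=9.8
[0.0, 0.0, -5.5] [0.0, 0.0, 0.0] rows>=1.3
```

Emit:
move_arm(
  linear=[
    [0, 0, -0.01],
    [-0.1, 0, -0.03],
    [-0.1, 0, -0.04],
    [-0.2, -0.1, -0.06],
    [-0.2, -0.1, -0.08],
    [-0.3, -0.1, -0.09],
    [-0.3, -0.1, -0.11],
    [-0.4, -0.2, -0.12],
    [-0.4, -0.2, -0.13],
    [-0.4, -0.2, -0.14],
    [-0.4, -0.2, -0.14],
    [-0.4, -0.2, -0.14],
  ],
  angular=[
    [0, 0, 0.12],
    [0, 0, 0.24],
    [0, 0, 0.36],
    [0, 0, 0.48],
    [0, 0, 0.6],
    [0, 0, 0.72],
    [0, 0, 0.84],
    [0, 0, 0.96],
    [0, 0, 1.08],
    [0, 0, 1.2],
    [0, 0, 1.23],
    [0, 0, 1.23],
  ],
  fingers=[1, 1, 1, 1, 1, 1, 1, 1, 1, 1, 1, 1],
)

```text
time_s: 6.95
position: [0.5822, 0.0116, 0.0754]
tcp_rot: [[0.995, 0.101, 0.016], [0.101, -0.995, 0.01], [0.017, -0.008, -1.0]]
force: [8.8, 4.8, -6.4]
opening: 0.149
```

Run:
```python
from h import *
plan([(.5773,.0102,.0750,6),(.5773,.0102,.130,6)])
```

```text
t 6.95 pos [0.5822 0.0116 0.0754] head 5.8 j6 73.3 j1 -10.2 F [ 8.8  4.8 -6.4] open 13.0
[-0.5, 0.09, 0.04] [-0.008, -0.017, -0.004] rows>=0.2
[0.0, 0.0, -5.5] [0.0, 0.0, 0.0] rows>=1.3
```

Emit:
move_arm(
  linear=[
    [0, 0, 0],
    [0, 0, 0],
    [0, 0, 0],
    [0, 0, 0],
    [-0.5, 0, -4],
    [-0.5, 0, -8],
    [-4, 0, -8],
    [-7.5, 0, -8],
    [-7.5, 0, -8],
    [-7.5, 0, -8],
    [-7.5, 0, -8],
  ],
  angular=[
    [0, 0, 0],
    [0, 0, 0],
    [0, 0, 0],
    [0, 0, 0],
    [0, 0, 0],
    [0, 0, 0],
    [0, 0, 0],
    [0, 0, 0],
    [0, 0, 0],
    [0, 0, 0],
    [0, 0, 0],
  ],
  fingers=[0.08, 0.08, 0.08, 0.08, 0.08, 0.08, 0.08, 0.08, 0.08, 0.08, 0.08],
)

```text
time_s: 7.87
position: [0.5067, 0.0029, 0.1545]
tcp_rot: [[0.995, 0.101, 0.018], [0.1, -0.995, 0.009], [0.018, -0.007, -1.0]]
force: [0.4, 0.1, -0.1]
opening: 0.461
```

Run:
```python
from h import *
plan([(.5067,.0028,.12,6),(.5067,.0028,.057,6),(.4467,-.0035,.057,6),(.4467,-.0035,.15,6),(.393,-.25,.15,0),(.393,-.283,.02,0)])
s=snap('scene','s2')
a=cv2.resize(s['color'][150:310,230:380],None,fx=4,fy=3.7,interpolation=2)
cv2.imwrite('pics/c4.png',cv2.cvtColor(a,4))
```

```text
t 7.8667 pos [0.5067 0.0029 0.1545] head 5.8 j6 70.8 j1 -12.8 F [ 0.4  0.1 -0.1] open 40.1
[-0.06, 0.04, 3.45] [-0.007, -0.018, -0.004] rows>=0.8
[0.0, 0.0, 6.3] [0.0, 0.0, 0.0] rows>=1.5
[-6.03, -0.0, 0.0] [0.0, 0.0, 0.0] rows>=1.4
[0.0, 0.0, -9.3] [0.0, 0.0, 0.0] rows>=2.2
[-7.92, 23.95, 0.0] [0.0, 0.0, 0.105] rows>=6.0
[0.0, 3.3, 13.0] [0.0, 0.0, 0.0] rows>=3.2
```

View pics/c4.png

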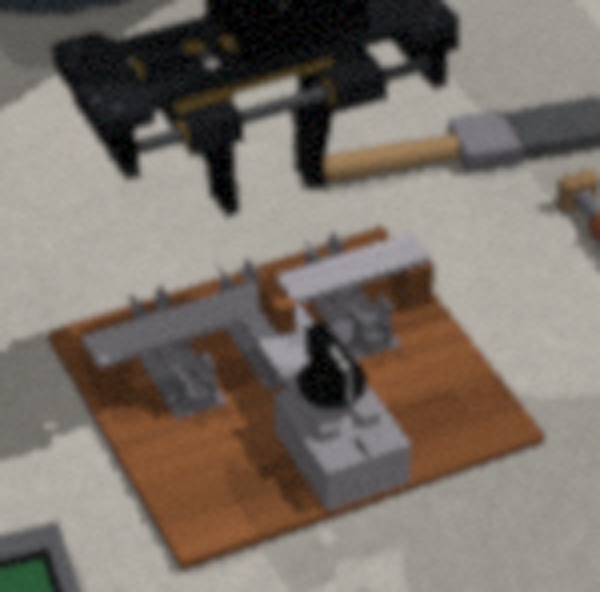

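The knob's white line points to the pad's line, and the grip heading was 5.8° against a rack yaw of 6°. Next I grip the lug.

Emit:
move_arm(
  linear=[
    [-0.1, 0, 3.5],
    [-0.1, 0, 7],
    [-0.1, 0, 9.75],
    [-0.1, 0, 9.75],
    [-0.1, 0, 9.75],
    [-0.1, 0, 9.75],
    [-0.1, 0, 9.75],
    [-0.1, 0, 9.75],
    [-0.1, 0, 9.75],
    [-0.1, 0, 9.75],
    [-0.1, 0, 9.75],
  ],
  angular=[
    [-0.007, -0.018, 0],
    [-0.007, -0.018, 0],
    [-0.007, -0.018, 0],
    [-0.007, -0.018, 0],
    [-0.007, -0.018, 0],
    [-0.007, -0.018, 0],
    [-0.007, -0.018, 0],
    [-0.007, -0.018, 0],
    [-0.007, -0.018, 0],
    [-0.007, -0.018, 0],
    [-0.007, -0.018, 0],
  ],
  fingers=[0.08, 0.08, 0.08, 0.08, 0.08, 1, 1, 1, 1, 1, 1],
)

```text
time_s: 8.83
position: [0.5088, 0.0036, 0.058]
tcp_rot: [[0.995, 0.101, 0.003], [0.101, -0.995, 0.0], [0.003, 0.0, -1.0]]
force: [-0.4, -0.3, 5.9]
opening: 0.135
```

Emit:
move_arm(
  linear=[
    [-0.7, 0, 0],
    [-1.4, 0, 0],
    [-2.1, 0, 0],
    [-2.8, 0, 0],
    [-3.5, 0, 0],
    [-4.2, 0, 0],
    [-4.9, 0, 0],
    [-5.5, 0, 0],
    [-5.5, 0, 0],
    [-5.5, 0, 0],
  ],
  angular=[
    [0, 0, 0],
    [0, 0, 0],
    [0, 0, 0],
    [0, 0, 0],
    [0, 0, 0],
    [0, 0, 0],
    [0, 0, 0],
    [0, 0, 0],
    [0, 0, 0],
    [0, 0, 0],
  ],
  fingers=[1, 1, 1, 1, 1, 1, 1, 1, 1, 1],
)

```text
time_s: 9.67
position: [0.4531, -0.0019, 0.0577]
tcp_rot: [[0.995, 0.101, 0.001], [0.101, -0.995, 0.0], [0.001, -0.0, -1.0]]
force: [-0.2, -0.3, -0.7]
opening: 0.136
```

Run:
```python
from h import *
plan([(.4517,-.0035,.057,6),(.4517,-.0035,.15,6),(.393,-.25,.15,0),(.393,-.283,.02,0)])
s=snap('scene','s3')
a=cv2.resize(s['color'][150:310,230:380],None,fx=4,fy=3.7,interpolation=2)
cv2.imwrite('pics/c5.png',cv2.cvtColor(a,4))
```

```text
t 9.6667 pos [ 0.4531 -0.0019  0.0577] head 5.8 j6 69.7 j1 -14.4 F [-0.2 -0.3 -0.7] open 11.9
[-0.16, 0.15, 0.07] [-0.0, -0.001, -0.004] rows>=0.1
[0.0, 0.0, -9.3] [0.0, 0.0, 0.0] rows>=2.2
[-8.41, 23.9, 0.0] [0.0, 0.0, 0.105] rows>=6.1
[0.0, 3.3, 13.0] [0.0, 0.0, 0.0] rows>=3.2
```

View pics/c5.png

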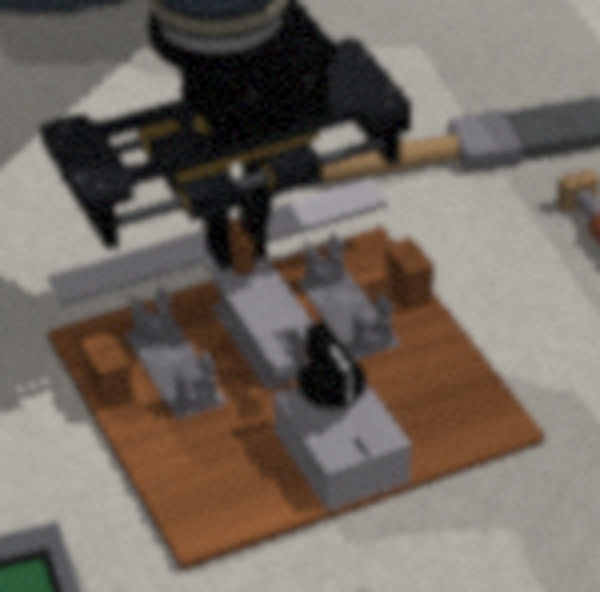

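The keeper is out from under the washer and held. Lifting it and carrying it to the mat.

Emit:
move_arm(
  linear=[
    [0, 0, -3],
    [0, 0, -6],
    [0, 0, -9],
    [-2, 6, -9],
    [-4, 12, -9],
    [-6, 18, -9],
    [-8.4, 24, -9],
    [-8.4, 24, -9],
    [-8.4, 24, -9],
    [-8.4, 24, -9],
    [-8.4, 24, -9],
  ],
  angular=[
    [0, 0, 0],
    [0, 0, 0],
    [0, 0, 0],
    [0, 0, 0.02],
    [0, 0, 0.05],
    [0, 0, 0.08],
    [0, 0, 0.1],
    [0, 0, 0.1],
    [0, 0, 0.1],
    [0, 0, 0.1],
    [0, 0, 0.1],
  ],
  fingers=[1, 1, 1, 1, 1, 1, 1, 1, 1, 1, 1],
)

```text
time_s: 10.63
position: [0.3943, -0.2526, 0.1476]
tcp_rot: [[1.0, -0.004, 0.004], [-0.004, -1.0, -0.001], [0.004, 0.001, -1.0]]
force: [-0.0, 0.6, -1.8]
opening: 0.134
```

Run:
```python
from h import *
plan([(.394,-.283,.05,0),(.394,-.283,.017,0),(.394,-.283,.10,0)])
```

```text
t 10.6333 pos [ 0.3943 -0.2526  0.1476] head -0.2 j6 43.7 j1 -46.4 F [-0.   0.6 -1.8] open 11.7
[-0.06, 3.03, 9.76] [0.001, -0.004, -0.004] rows>=2.5
[0.0, 0.0, 3.3] [0.0, 0.0, 0.0] rows>=0.8
[0.0, 0.0, -8.3] [0.0, 0.0, 0.0] rows>=2.0
```

Emit:
move_arm(
  linear=[
    [0, 3, 4],
    [0, 3, 8],
    [0, 3, 10.5],
    [0, 3, 11.5],
    [0, 3, 12.3],
    [0, 3, 13],
    [0, 3, 13],
    [0, 3, 13],
  ],
  angular=[
    [0, -0.004, 0],
    [0, -0.004, 0],
    [0, -0.004, 0],
    [0, -0.004, 0],
    [0, -0.004, 0],
    [0, -0.004, 0],
    [0, -0.004, 0],
    [0, -0.004, 0],
  ],
  fingers=[1, 1, 1, 1, 1, 1, 1, 1],
)

```text
time_s: 11.3
position: [0.3955, -0.2827, 0.0187]
tcp_rot: [[1.0, -0.003, 0.001], [-0.003, -1.0, -0.003], [0.001, 0.003, -1.0]]
force: [-0.6, -0.7, -0.9]
opening: 0.14
```

Run:
```python
from h import *
plan([(.394,-.283,.017,0)])
```

```text
t 11.3 pos [ 0.3955 -0.2827  0.0187] head -0.2 j6 41.6 j1 -48.7 F [-0.6 -0.7 -0.9] open 12.2
[-0.15, 0.03, 0.17] [0.003, -0.001, -0.003] rows>=0.1
```

Lower the last bit, release, rise, and move up and back to clear the cameras.

Emit:
move_arm(
  linear=[
    [0, 0, 0.2],
    [0, 0, 0.25],
    [0, 0, 0.25],
    [0, 0, 0.25],
    [0, 0, 0.25],
    [0, 0, 0.25],
    [0, 0, -4],
    [0, 0, -8],
    [0, 0, -12],
    [0, 4, -15],
    [0, 8, -15],
    [0, 12, -15],
  ],
  angular=[
    [0, 0, 0],
    [0, 0, 0],
    [0, 0, 0],
    [0, 0, 0],
    [0, 0, 0],
    [0, 0, 0],
    [0, 0, 0],
    [0, 0, 0],
    [0, 0, 0],
    [0, 0, 0],
    [0, 0, 0],
    [0, 0, 0],
  ],
  fingers=[1, 1, 1, 0.3, 0.3, 0.3, 0.3, 0.3, 0.3, 0.3, 0.3, 0.3],
)

```text
time_s: 12.3
position: [0.3959, -0.4004, 0.1723]
tcp_rot: [[1.0, -0.001, 0.004], [-0.001, -1.0, -0.008], [0.004, 0.008, -1.0]]
force: [1.0, -0.2, 0.1]
opening: 0.351
```

Run:
```python
from h import *
s=snap('scene','s4');t=snap('top','t4')
plan([])
cv2.imwrite('pics/c6.png',cv2.cvtColor(np.hstack([cv2.resize(t['color'][200:370,150:520],None,fx=1.2,fy=2,interpolation=2)[:,:400],cv2.resize(s['color'][160:330,100:480],None,fx=1.05,fy=2,interpolation=2)]),4))
```

```text
t 12.4 pos [ 0.3962 -0.4068  0.1709] head -0.4 j6 33.5 j1 -57.0 F [ 0.6 -0.3  0. ] open 30.3
```

View pics/t4.png

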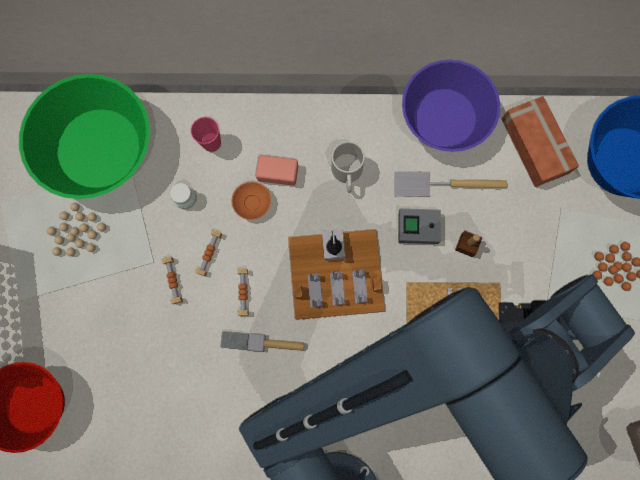

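The knob's line is at the mark. Rod 3 has been knocked, and now sits at (173,281). Re-measuring the rods and the clip positions.

```bash
cat > rods.py <<'E'
from h import *
np.set_printoptions(precision=4,suppress=True)
def rods(c,z=.013):
    im=c['color'];hsv=cv2.cvtColor(im,cv2.COLOR_RGB2HSV)
    m=(((hsv[...,1]>75)&(hsv[...,2]>40))*255).astype(np.uint8);mm=np.zeros_like(m);mm[205:335,155:284]=m[205:335,155:284]
    # drop brush/spatula & big things: join pieces by closing
    k=cv2.morphologyEx(mm,cv2.MORPH_CLOSE,np.ones((9,9)))
    n,l,st,_=cv2.connectedComponentsWithStats(k)
    for i in range(1,n):
        if st[i,4]<150: continue
        ys,xs=np.nonzero((l==i)&(mm>0));w=np.array([px2w(c,u,v,z)[:2] for u,v in zip(xs,ys)],np.float32)
        r=cv2.minAreaRect(w*1000);e=np.linalg.svd(w-w.mean(0),full_matrices=False)[2][0]
        print('rod px',(xs.mean().round(),ys.mean().round()),'mean',w.mean(0)*1000,'rect',np.round(r[0],1),np.round(r[1],1),'ang',round(float(np.degrees(np.arctan2(e[1],e[0])))%180,1))
E
python3 - <<'E'
from rods import *
c=load('t4');rods(c)
o=np.array([.4828,.0003]);a=np.radians(6);R=np.array([[np.cos(a),-np.sin(a)],[np.sin(a),np.cos(a)]])
im=cv2.resize(c['color'][225:325,282:392],None,fx=5,fy=5,interpolation=2)
for y in(-.055,0,.055):
  for x in(-.039,-.025,.025,.039):
    for s in (-.0085,.0085):
      p=np.append(o+R@[x,y+s],.044);u,v=w2px(c,p);cv2.circle(im,(int((u-282+.4)*5),int((v-225+.4)*5)),2,(255,0,0),-1)
u,v=w2px(c,np.append(o+R@[.095,0],.096));cv2.circle(im,(int((u-282+.4)*5),int((v-225+.4)*5)),3,(0,255,0),-1)
cv2.imwrite('pics/c7.png',cv2.cvtColor(im,4))
E
```

```text
rod px (np.float64(251.0), np.float64(211.0)) mean [675.605 218.772] rect [672.3 219.6] [36.  93.1] ang 90.2
rod px (np.float64(243.0), np.float64(292.0)) mean [472.4206 231.0538] rect [472.7 231.4] [37.1 22.1] ang 3.9
```

View pics/c7.png

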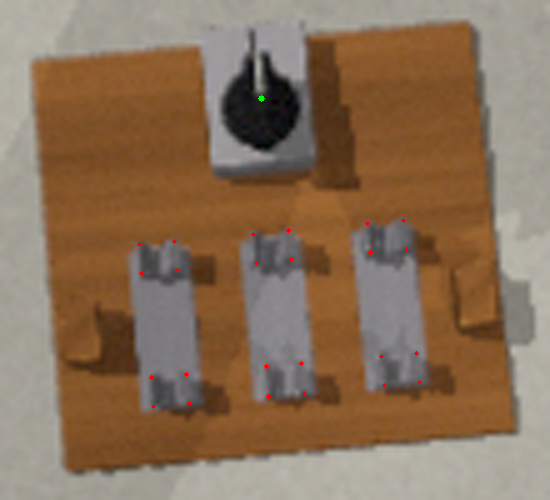

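```bash
cat > rods.py <<'E'
from h import *
np.set_printoptions(precision=1,suppress=True)
def rod(c,x,y,z=.013,hw=17,hh=30):
    im=c['color'];hsv=cv2.cvtColor(im,cv2.COLOR_RGB2HSV)
    m=(hsv[...,1]>75)&(hsv[...,2]>40);ys,xs=np.nonzero(m[y-hh:y+hh,x-hw:x+hw]);xs=xs+x-hw;ys=ys+y-hh
    w=np.array([px2w(c,u,v,z)[:2] for u,v in zip(xs,ys)],np.float32)
    r=cv2.minAreaRect(w*1000);b=cv2.boxPoints(r);e=np.linalg.svd(w-w.mean(0),full_matrices=False)[2][0]
    print('rod',(x,y),len(w),'mean',w.mean(0)*1000,'rect',np.round(r[0],1),np.round(r[1],1),'ang',round((float(np.degrees(np.arctan2(e[1],e[0])))+90)%180-90,1))
E
python3 - <<'E'
from rods import *
c=load('t4')
for x,y in((243,291),(209,252),(173,281)):rod(c,x,y)
plan([(.42,-.15,.2,3.6),(.471,.231,.15,3.6),(.471,.231,.005,3.6),(.471,.231,.12,3.6),(.477,.055,.12,6),(.477,.055,.045,6)])
E
```

```text
rod (243, 291) 241 mean [470.7 231. ] rect [471.9 231.4] [113.7  24.6] ang 3.4
rod (209, 252) 241 mean [567.2 320. ] rect [568.1 320.1] [ 27.4 114.5] ang -18.8
rod (173, 281) 259 mean [498.5 406.3] rect [499.2 406.6] [115.9  27.1] ang 15.8
t 12.4 pos [ 0.4 -0.4  0.2] head -0.4 j6 33.5 j1 -57.0 F [ 0.6 -0.3  0. ] open 30.3
[2.21, -25.66, -3.23] [0.013, -0.006, -0.07] rows>=6.2
[7.48, -37.7, 5.0] [0.0, 0.0, 0.0] rows>=9.3
[0.0, 0.0, 14.5] [0.0, 0.0, 0.0] rows>=3.5
[0.0, 0.0, -11.5] [0.0, 0.0, 0.0] rows>=2.8
[-0.51, 17.6, 0.0] [0.0, 0.0, -0.042] rows>=4.2
[0.0, 0.0, 7.5] [0.0, 0.0, 0.0] rows>=1.8
```

Emit:
move_arm(
  linear=[
    [2.2, -25.7, -3.2],
    [2.2, -25.7, -3.2],
    [2.2, -25.7, -3.2],
    [2.2, -25.7, -3.2],
    [2.2, -25.7, -3.2],
    [2.2, -25.7, -3.2],
    [9.7, -60, -2],
    [9.7, -63.4, 1.8],
    [9.7, -63.4, 1.8],
    [9.7, -63.4, 1.8],
    [9.7, -63.4, 1.8],
    [9.7, -63.4, 1.8],
  ],
  angular=[
    [0.013, -0.006, -0.07],
    [0.013, -0.006, -0.07],
    [0.013, -0.006, -0.07],
    [0.013, -0.006, -0.07],
    [0.013, -0.006, -0.07],
    [0.013, -0.006, -0.07],
    [0.013, -0.006, -0.07],
    [0.013, -0.006, -0.07],
    [0.013, -0.006, -0.07],
    [0.013, -0.006, -0.07],
    [0.013, -0.006, -0.07],
    [0.013, -0.006, -0.07],
  ],
  fingers=[-0.3, -0.3, -0.3, -0.3, -0.3, -0.3, -0.3, -0.3, -0.3, -0.3, -0.3, -0.3],
)

```text
time_s: 13.4
position: [0.469, 0.0929, 0.1659]
tcp_rot: [[0.998, 0.063, -0.002], [0.063, -0.998, 0.0], [-0.002, -0.0, -1.0]]
force: [1.9, -0.3, 0.1]
opening: 0.65
```

Run:
```python
from rods import *
np.set_printoptions(precision=4,suppress=True)
plan([(.472,.231,.15,3.6),(.472,.231,.006,3.6),(.472,.231,.12,3.6),(.4885,-.0544,.12,6),(.4885,-.0544,.045,6)])
```

```text
t 13.4 pos [0.469  0.0929 0.1659] head 3.6 j6 84.2 j1 -2.2 F [ 1.9 -0.3  0.1] open 56.6
[1.16, -13.76, 1.59] [-0.0, 0.002, -0.0] rows>=3.3
[0.0, 0.0, 14.4] [0.0, 0.0, 0.0] rows>=3.5
[0.0, 0.0, -11.4] [0.0, 0.0, 0.0] rows>=2.7
[-0.15, 28.59, 0.0] [0.0, 0.0, -0.042] rows>=6.9
[0.0, 0.0, 7.5] [0.0, 0.0, 0.0] rows>=1.8
```

Emit:
move_arm(
  linear=[
    [1.2, -4, 1.6],
    [1.2, -8, 1.6],
    [1.2, -12, 1.6],
    [1.2, -13.8, 1.6],
    [1.2, -13.8, 1.6],
    [1.2, -13.8, 6],
    [1.2, -13.8, 10],
    [1.2, -13.8, 12.6],
    [1.2, -13.8, 12.6],
    [1.2, -13.8, 12.6],
  ],
  angular=[
    [0, 0.002, 0],
    [0, 0.002, 0],
    [0, 0.002, 0],
    [0, 0.002, 0],
    [0, 0.002, 0],
    [0, 0.002, 0],
    [0, 0.002, 0],
    [0, 0.002, 0],
    [0, 0.002, 0],
    [0, 0.002, 0],
  ],
  fingers=[-0.3, -0.3, -0.3, -0.3, -0.3, -0.3, -0.3, -0.3, -0.3, -0.3],
)

```text
time_s: 14.23
position: [0.4707, 0.2303, 0.0388]
tcp_rot: [[0.998, 0.062, -0.004], [0.062, -0.998, -0.001], [-0.004, 0.001, -1.0]]
force: [-0.2, 0.3, 1.0]
opening: 0.652
```

Run:
```python
from rods import *
c=snap('top','t5')
plan([(.472,.231,.006,3.6),(.472,.231,.12,3.6),(.4885,-.0544,.12,6),(.4885,-.0544,.045,6)])
s=snap('scene','s5')
cv2.imwrite('pics/c8.png',cv2.cvtColor(np.hstack([cv2.resize(c['color'][225:340,180:300],None,fx=3,fy=3),cv2.resize(s['color'][130:245,320:470],None,fx=3,fy=3)]),4))
```

```text
t 14.2833 pos [0.5 0.2 0. ] head 3.6 j6 100.3 j1 13.9 F [-0.3  1.6  0.5] open 56.4
[-0.02, -0.02, 3.42] [0.0, 0.0, -0.001] rows>=0.8
[0.0, 0.0, -11.4] [0.0, 0.0, 0.0] rows>=2.7
[-0.15, 28.59, 0.0] [0.0, 0.0, -0.042] rows>=6.9
[0.0, 0.0, 7.5] [0.0, 0.0, 0.0] rows>=1.8
```

View pics/c8.png

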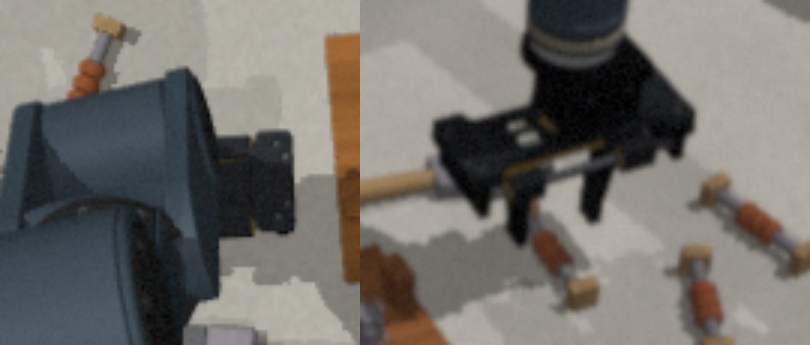

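Emit:
move_arm(
  linear=[
    [0, 0, 3],
    [0, 0, 3.6],
    [0, 0, 3.6],
    [0, 0, 3.6],
    [0, 0, 3.6],
    [0, 0, 3.6],
    [0, 0, 3.6],
    [0, 0, 3.6],
    [0, 0, 0],
    [0, 0, -4],
    [0, 0, -8],
    [0, 0, -8],
  ],
  angular=[
    [0, 0, 0],
    [0, 0, 0],
    [0, 0, 0],
    [0, 0, 0],
    [0, 0, 0],
    [0, 0, 0],
    [0, 0, 0],
    [0, 0, 0],
    [0, 0, 0],
    [0, 0, 0],
    [0, 0, 0],
    [0, 0, 0],
  ],
  fingers=[-0.3, -0.3, -0.3, 1, 1, 1, 1, 1, 1, 1, 1, 1],
)

```text
time_s: 15.33
position: [0.4777, 0.2325, 0.1278]
tcp_rot: [[0.998, 0.062, 0.016], [0.062, -0.998, 0.004], [0.016, -0.003, -1.0]]
force: [1.4, 0.7, -0.2]
opening: 0.063
```

Emit:
move_arm(
  linear=[
    [0.2, 4, 0],
    [0, 8, 0],
    [0, 12, 0],
    [0, 16, 0],
    [0, 20, 0],
    [0, 24, 0],
    [-0.1, 28.5, 0],
    [-0.1, 28.5, 0],
    [-0.1, 28.5, 0],
    [-0.1, 28.5, 0],
  ],
  angular=[
    [0, 0, 0],
    [0, 0, 0],
    [0, 0, 0],
    [0, 0, -0.02],
    [0, 0, -0.04],
    [0, 0, -0.04],
    [0, 0, -0.042],
    [0, 0, -0.042],
    [0, 0, -0.042],
    [0, 0, -0.042],
  ],
  fingers=[1, 1, 1, 1, 1, 1, 1, 1, 1, 1],
)

```text
time_s: 16.17
position: [0.4937, -0.0518, 0.1267]
tcp_rot: [[0.995, 0.103, 0.015], [0.103, -0.995, 0.005], [0.015, -0.003, -1.0]]
force: [-0.2, 0.7, -0.1]
opening: 0.01
```

Run:
```python
from rods import *
plan([(.4885,-.0544,.12,6),(.4885,-.0544,.05,6)])
s=snap('scene','s6')
cv2.imwrite('pics/c9.png',cv2.cvtColor(cv2.resize(s['color'][130:300,220:380],None,fx=4,fy=3.5,interpolation=2),4))
```

```text
t 16.1667 pos [ 0.5 -0.1  0.1] head 5.9 j6 64.3 j1 -19.3 F [-0.2  0.7 -0.1] open 0.8
[-0.56, 0.2, 0.66] [-0.003, -0.015, -0.002] rows>=0.2
[0.0, 0.0, 7.0] [0.0, 0.0, 0.0] rows>=1.7
```

View pics/c9.png

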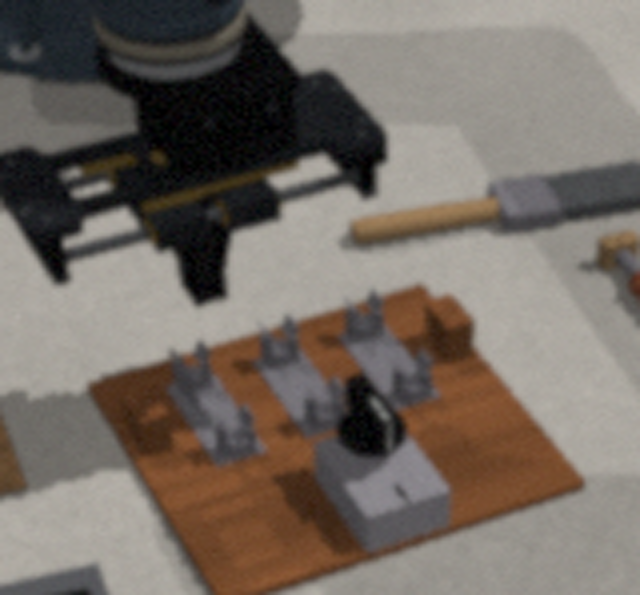

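The gripper closed empty: the lift began before the fingers had shut. Checking where the rod is now.

Run:
```python
from rods import *
c=snap('top','t7');rod(c,243,291);rod(c,209,252);rod(c,173,281)
cv2.imwrite('pics/c10.png',cv2.cvtColor(cv2.resize(c['color'][220:340,150:400],None,fx=3,fy=4),4))
plan([(.472,.231,.12,3.6),(.472,.231,.04,3.6),(.472,.231,.003,3.6)])
```

```text
rod (243, 291) 245 mean [472.3 230.8] rect [466.5 231.4] [124.5  80.5] ang 9.3
rod (209, 252) 241 mean [567.6 319.9] rect [568.2 319.7] [ 28.2 114. ] ang -19.0
rod (173, 281) 260 mean [498.3 406.2] rect [498.8 406.5] [116.5  27.1] ang 15.9
t 16.2667 pos [ 0.5 -0.1  0.1] head 6.1 j6 64.3 j1 -19.1 F [0.3 0.9 0.2] open 0.3
[0.81, -28.22, 0.78] [-0.004, -0.015, 0.043] rows>=6.8
[0.0, 0.0, 8.0] [0.0, 0.0, 0.0] rows>=1.9
[0.0, 0.0, 3.7] [0.0, 0.0, 0.0] rows>=0.9
```

Emit:
move_arm(
  linear=[
    [0.8, -4, 0.8],
    [0.8, -8, 0.8],
    [0.8, -12, 0.8],
    [0.8, -16, 0.8],
    [0.8, -20, 0.8],
    [0.8, -24, 0.8],
    [0.8, -28.2, 0.8],
    [0.8, -28.2, 0.8],
    [0.8, -28.2, 4],
    [0.8, -28.2, 8.3],
    [0.8, -28.2, 8.3],
    [0.8, -28.2, 8.3],
  ],
  angular=[
    [-0.004, -0.015, 0.043],
    [-0.004, -0.015, 0.043],
    [-0.004, -0.015, 0.043],
    [-0.004, -0.015, 0.043],
    [-0.004, -0.015, 0.043],
    [-0.004, -0.015, 0.043],
    [-0.004, -0.015, 0.043],
    [-0.004, -0.015, 0.043],
    [-0.004, -0.015, 0.043],
    [-0.004, -0.015, 0.043],
    [-0.004, -0.015, 0.043],
    [-0.004, -0.015, 0.043],
  ],
  fingers=[0, 0, 0, 0, 0, 0, 0, 0, 0, 0, 0, 0],
)

```text
time_s: 17.27
position: [0.4695, 0.2315, 0.0424]
tcp_rot: [[0.998, 0.065, -0.008], [0.065, -0.998, -0.002], [-0.008, 0.002, -1.0]]
force: [-0.7, -0.4, 1.3]
opening: 0.498
```

Run:
```python
from rods import *
np.set_printoptions(precision=4,suppress=True)
plan([(.472,.231,.003,3.6),(.472,.231,.12,3.6)]);print(read_state()['position'])
```

```text
t 17.2667 pos [0.4695 0.2315 0.0424] head 3.7 j6 100.3 j1 14.0 F [-0.7 -0.4  1.3] open 43.4
[0.28, 0.06, 3.93] [0.002, 0.008, 0.002] rows>=0.9
[0.0, 0.0, -11.7] [0.0, 0.0, 0.0] rows>=2.8
[0.4695 0.2315 0.0424]
```

Emit:
move_arm(
  linear=[
    [0.3, 0, 2],
    [0.3, 0, 3.9],
    [0.3, 0, 3.9],
    [0.3, 0, 3.9],
    [0.3, 0, 3.9],
    [0.3, 0, 3.9],
    [0.3, 0, 3.9],
    [0.3, 0, 3.9],
    [0.3, 0, 3.9],
    [0.3, 0, 3.9],
    [0.3, 0, 3.9],
    [0.3, 0, 3.9],
  ],
  angular=[
    [0, 0.008, 0],
    [0, 0.008, 0],
    [0, 0.008, 0],
    [0, 0.008, 0],
    [0, 0.008, 0],
    [0, 0.008, 0],
    [0, 0.008, 0],
    [0, 0.008, 0],
    [0, 0.008, 0],
    [0, 0.008, 0],
    [0, 0.008, 0],
    [0, 0.008, 0],
  ],
  fingers=[0, 0, 0, 0, 1, 1, 1, 1, 1, 1, 1, 1],
)

```text
time_s: 18.27
position: [0.4728, 0.2317, 0.0045]
tcp_rot: [[0.998, 0.065, 0.002], [0.065, -0.998, -0.002], [0.002, 0.002, -1.0]]
force: [-0.2, 0.6, 7.6]
opening: 0.27
```

Emit:
move_arm(
  linear=[
    [0, 0, -2],
    [0, 0, -4],
    [0, 0, -7],
    [0, 0, -10],
    [0, 0, -11.5],
    [0, 0, -11.5],
    [0, 0, -11.5],
  ],
  angular=[
    [0, 0, 0],
    [0, 0, 0],
    [0, 0, 0],
    [0, 0, 0],
    [0, 0, 0],
    [0, 0, 0],
    [0, 0, 0],
  ],
  fingers=[1, 1, 1, 1, 1, 1, 1],
)

```text
time_s: 18.85
position: [0.4729, 0.2319, 0.1201]
tcp_rot: [[0.998, 0.065, 0.003], [0.065, -0.998, -0.001], [0.003, 0.001, -1.0]]
force: [-0.3, 1.6, -1.1]
opening: 0.267
```

Run:
```python
from rods import *
np.set_printoptions(precision=4,suppress=True)
plan([(.4885,-.0544,.12,6),(.4885,-.0544,.05,6)])
```

```text
t 18.85 pos [0.4729 0.2319 0.1201] head 3.7 j6 100.4 j1 14.0 F [-0.3  1.6 -1.1] open 23.2
[-0.3, 28.67, 0.04] [0.001, -0.003, -0.04] rows>=6.9
[0.0, 0.0, 7.0] [0.0, 0.0, 0.0] rows>=1.7
```

Emit:
move_arm(
  linear=[
    [0, 4, 0],
    [0, 8, 0],
    [0, 12, 0],
    [0, 16, 0],
    [0, 20, 0],
    [-0.3, 24, 0],
    [-0.3, 28.7, 0],
    [-0.3, 28.7, 0],
    [-0.3, 28.7, 4],
    [-0.3, 28.7, 6.5],
    [-0.3, 28.7, 6.5],
    [-0.3, 28.7, 6.5],
  ],
  angular=[
    [0, 0, -0.04],
    [0, 0, -0.04],
    [0, 0, -0.04],
    [0, 0, -0.04],
    [0, 0, -0.04],
    [0, 0, -0.04],
    [0, 0, -0.04],
    [0, 0, -0.04],
    [0, 0, -0.04],
    [0, 0, -0.04],
    [0, 0, -0.04],
    [0, 0, -0.04],
  ],
  fingers=[1, 1, 1, 1, 1, 1, 1, 1, 1, 1, 1, 1],
)

```text
time_s: 19.85
position: [0.4866, -0.0539, 0.0534]
tcp_rot: [[0.994, 0.105, -0.003], [0.105, -0.994, 0.001], [-0.003, -0.001, -1.0]]
force: [0.6, 0.4, -1.2]
opening: 0.266
```

Run:
```python
from rods import *
np.set_printoptions(precision=4,suppress=True)
plan([(.488,-.0544,.05,6),(.488,-.0544,.0225,6)])
s=snap('scene','s8')
cv2.imwrite('pics/c11.png',cv2.cvtColor(cv2.resize(s['color'][170:290,220:350],None,fx=5,fy=5,interpolation=2),4))
```

```text
t 19.85 pos [ 0.4866 -0.0539  0.0534] head 6.0 j6 64.6 j1 -19.4 F [ 0.6  0.4 -1.2] open 23.2
[0.14, 0.07, 0.34] [-0.001, 0.003, 0.0] rows>=0.1
[0.0, 0.0, 2.75] [0.0, 0.0, 0.0] rows>=0.7
```

View pics/c11.png

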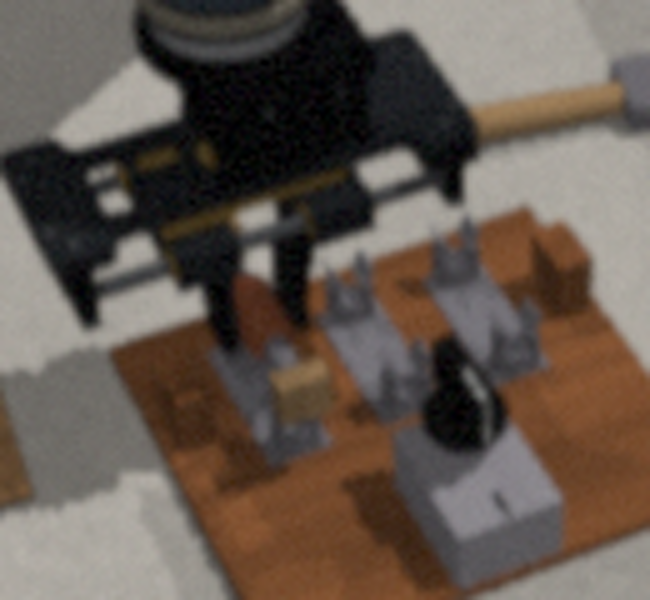

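The rod is held level above the right-hand station with its block beyond the clip. Pushing down.

Emit:
move_arm(
  linear=[
    [0.1, 0, 0.5],
    [0.1, 0, 1],
    [0.1, 0, 1.5],
    [0.1, 0, 1.8],
    [0.1, 0, 2.1],
    [0.1, 0, 2.4],
    [0.1, 0, 2.7],
    [0.1, 0, 3],
    [0.1, 0, 3.2],
    [0.1, 0, 3.3],
    [0.1, 0, 3.3],
  ],
  angular=[
    [0, 0.003, 0],
    [0, 0.003, 0],
    [0, 0.003, 0],
    [0, 0.003, 0],
    [0, 0.003, 0],
    [0, 0.003, 0],
    [0, 0.003, 0],
    [0, 0.003, 0],
    [0, 0.003, 0],
    [0, 0.003, 0],
    [0, 0.003, 0],
  ],
  fingers=[1, 1, 1, 1, 1, 1, 1, 1, 1, 1, 1],
)

```text
time_s: 20.82
position: [0.4892, -0.054, 0.0223]
tcp_rot: [[0.994, 0.105, 0.004], [0.105, -0.994, 0.0], [0.004, 0.0, -1.0]]
force: [-1.0, 1.7, 8.4]
opening: 0.266
```

Emit:
move_arm(
  linear=[
    [0, 0, 0.2],
    [0, 0, 0.4],
    [0, 0, 0.5],
    [0, 0, 0.5],
  ],
  angular=[
    [0, 0, 0],
    [0, 0, 0],
    [0, 0, 0],
    [0, 0, 0],
  ],
  fingers=[1, 1, 1, 1],
)

```text
time_s: 21.15
position: [0.4894, -0.0539, 0.021]
tcp_rot: [[0.994, 0.105, 0.007], [0.105, -0.994, -0.001], [0.006, 0.001, -1.0]]
force: [-5.2, 1.9, 35.4]
opening: 0.266
```

Emit:
move_arm(
  linear=[
    [0, 0, 0],
    [0, 0, 0],
    [0, 0, 0],
    [0, 0, 0],
    [0, 0, -3],
    [0, 0, -7],
    [0, 0, -10],
    [0, -2, -11],
    [0, -4, -11],
    [0, -4, -11],
  ],
  angular=[
    [0, 0, 0],
    [0, 0, 0],
    [0, 0, 0],
    [0, 0, 0],
    [0, 0, 0],
    [0, 0, 0],
    [0, 0, 0],
    [0, 0, 0],
    [0, 0, 0],
    [0, 0, 0],
  ],
  fingers=[0.2, 0.2, 0.2, 0.2, 0.2, 0.2, 0.2, 0.2, 0.2, 0.2],
)

```text
time_s: 21.98
position: [0.4834, -0.0118, 0.1313]
tcp_rot: [[0.994, 0.107, 0.006], [0.107, -0.994, 0.0], [0.006, 0.0, -1.0]]
force: [-0.0, -0.5, 0.2]
opening: 0.399
```

Run:
```python
from rods import *
np.set_printoptions(precision=4,suppress=True)
s=snap('scene','s9')
cv2.imwrite('pics/c12.png',cv2.cvtColor(cv2.resize(s['color'][190:290,230:340],None,fx=5,fy=5,interpolation=2),4))
c=snap('top','t9');rod(c,209,252);rod(c,173,281)
plan([(.568,.31,.13,-18.8),(.568,.320,.04,-18.8),(.568,.320,.003,-18.8)])
```

```text
rod (209, 252) 241 mean [567.3052 320.0835] rect [568.3 320.1] [ 27.4 114. ] ang -18.9
rod (173, 281) 259 mean [498.3021 406.1533] rect [486.5 402.1] [143.5  35.5] ang 16.1
t 22.0833 pos [ 0.4841 -0.0137  0.1305] head 6.1 j6 68.9 j1 -14.9 F [ 0.2 -0.1  0.9] open 34.7
[11.81, -31.29, 0.07] [0.0, -0.006, 0.435] rows>=8.0
[-0.32, -0.95, 9.0] [0.0, 0.0, 0.0] rows>=2.2
[0.0, 0.0, 3.7] [0.0, 0.0, 0.0] rows>=0.9
```

View pics/c12.png

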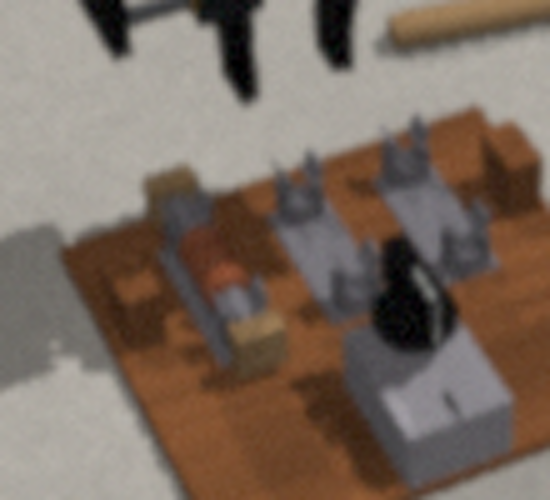

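Rod 1 is fully seated, stiff at 35 N at the bottom. Next is the rod at (568,320) mm.

Emit:
move_arm(
  linear=[
    [1.5, -4, 0],
    [3, -8, 0],
    [4.5, -12, 0],
    [6, -16, 0],
    [7.5, -20, 0],
    [9, -24, 0],
    [10.5, -28, 0],
    [11.8, -32.3, 0],
    [11.8, -32.3, 0],
    [11.8, -32.3, 0],
    [11.8, -32.3, 0],
    [11.8, -32.3, 0],
  ],
  angular=[
    [0, -0.006, 0.1],
    [0, -0.006, 0.2],
    [0, -0.006, 0.3],
    [0, -0.006, 0.435],
    [0, -0.006, 0.435],
    [0, -0.006, 0.435],
    [0, -0.006, 0.435],
    [0, -0.006, 0.435],
    [0, -0.006, 0.435],
    [0, -0.006, 0.435],
    [0, -0.006, 0.435],
    [0, -0.006, 0.435],
  ],
  fingers=[0, 0, 0, 0, 0, 0, 0, 0, 0, 0, 0, 0],
)

```text
time_s: 23.08
position: [0.5663, 0.3184, 0.1293]
tcp_rot: [[0.947, -0.323, -0.003], [-0.323, -0.947, -0.002], [-0.002, 0.003, -1.0]]
force: [-0.2, 0.1, -0.3]
opening: 0.501
```

Run:
```python
from rods import *
np.set_printoptions(precision=4,suppress=True)
plan([(.568,.320,.04,-18.8),(.568,.320,.003,-18.8)])
```

```text
t 23.0833 pos [0.5663 0.3184 0.1293] head -18.8 j6 128.4 j1 19.5 F [-0.2  0.1 -0.3] open 43.6
[0.13, -0.23, 8.93] [0.003, 0.002, -0.0] rows>=2.1
[0.0, 0.0, 3.7] [0.0, 0.0, 0.0] rows>=0.9
```

Emit:
move_arm(
  linear=[
    [0.1, -0.2, 4],
    [0.1, -0.2, 8],
    [0.1, -0.2, 11],
    [0.1, -0.2, 12.6],
    [0.1, -0.2, 12.6],
    [0.1, -0.2, 12.6],
    [0.1, -0.2, 12.6],
    [0.1, -0.2, 12.6],
    [0.1, -0.2, 12.6],
    [0.1, -0.2, 12.6],
    [0.1, -0.2, 12.6],
    [0.1, -0.2, 12.6],
  ],
  angular=[
    [0.003, 0.002, 0],
    [0.003, 0.002, 0],
    [0.003, 0.002, 0],
    [0.003, 0.002, 0],
    [0.003, 0.002, 0],
    [0.003, 0.002, 0],
    [0.003, 0.002, 0],
    [0.003, 0.002, 0],
    [0.003, 0.002, 0],
    [0.003, 0.002, 0],
    [0.003, 0.002, 0],
    [0.003, 0.002, 0],
  ],
  fingers=[0, 0, 0, 0, 0, 0, 1, 1, 1, 1, 1, 1],
)

```text
time_s: 24.08
position: [0.5677, 0.3196, 0.0035]
tcp_rot: [[0.947, -0.322, -0.0], [-0.322, -0.947, 0.0], [-0.0, -0.0, -1.0]]
force: [0.0, -0.8, 2.5]
opening: 0.271
```

Emit:
move_arm(
  linear=[
    [0, 0, 0],
    [0, 0, 0],
    [0, 0, -2],
    [0, 0, -4],
    [0, 0, -7],
    [0, 0, -10],
    [0, 0, -11.5],
    [0, 0, -11.5],
    [0, 0, -11.5],
  ],
  angular=[
    [0, 0, 0],
    [0, 0, 0],
    [0, 0, 0],
    [0, 0, 0],
    [0, 0, 0],
    [0, 0, 0],
    [0, 0, 0],
    [0, 0, 0],
    [0, 0, 0],
  ],
  fingers=[1, 1, 1, 1, 1, 1, 1, 1, 1],
)

```text
time_s: 24.83
position: [0.5678, 0.3198, 0.1191]
tcp_rot: [[0.947, -0.322, 0.001], [-0.322, -0.947, 0.001], [0.001, -0.001, -1.0]]
force: [-0.2, 0.2, -1.8]
opening: 0.265
```

Run:
```python
from rods import *
np.set_printoptions(precision=4,suppress=True)
plan([(.4828,.0003,.12,6),(.4828,.0003,.05,6)])
```

```text
t 24.8333 pos [0.5678 0.3198 0.1191] head -18.8 j6 128.4 j1 19.6 F [-0.2  0.2 -1.8] open 23.0
[2.24, 32.99, -0.13] [-0.001, -0.001, -0.433] rows>=7.9
[0.0, 0.0, 7.0] [0.0, 0.0, 0.0] rows>=1.7
```

Emit:
move_arm(
  linear=[
    [0.3, 4, 0],
    [0.6, 8, 0],
    [0.9, 12, 0],
    [1.2, 16, 0],
    [1.5, 20, 0],
    [1.8, 24, 0],
    [2, 28, 0],
    [2.2, 33, 0],
    [2.2, 33, 0],
    [2.2, 33, 0],
    [2.2, 33, 4],
    [2.2, 33, 6.5],
  ],
  angular=[
    [0, 0, -0.1],
    [0, 0, -0.2],
    [0, 0, -0.3],
    [0, 0, -0.4],
    [0, 0, -0.433],
    [0, 0, -0.433],
    [0, 0, -0.433],
    [0, 0, -0.433],
    [0, 0, -0.433],
    [0, 0, -0.433],
    [0, 0, -0.433],
    [0, 0, -0.433],
  ],
  fingers=[1, 1, 1, 1, 1, 1, 1, 1, 1, 1, 1, 1],
)

```text
time_s: 25.83
position: [0.4828, 0.0011, 0.0523]
tcp_rot: [[0.995, 0.104, 0.003], [0.104, -0.995, 0.001], [0.003, -0.001, -1.0]]
force: [0.2, 0.3, -0.4]
opening: 0.268
```

Run:
```python
from rods import *
np.set_printoptions(precision=4,suppress=True)
plan([(.4825,.0003,.05,6),(.4825,.0003,.0213,6)])
```

```text
t 25.8333 pos [0.4828 0.0011 0.0523] head 6.0 j6 70.7 j1 -13.2 F [ 0.2  0.3 -0.4] open 23.3
[-0.04, 0.08, 0.23] [-0.001, -0.003, -0.0] rows>=0.1
[0.0, 0.0, 2.87] [0.0, 0.0, 0.0] rows>=0.7
```

Emit:
move_arm(
  linear=[
    [0, 0.1, 0.5],
    [0, 0.1, 1],
    [0, 0.1, 1.5],
    [0, 0.1, 1.8],
    [0, 0.1, 2.1],
    [0, 0.1, 2.4],
    [0, 0.1, 2.7],
    [0, 0.1, 3],
    [0, 0.1, 3.2],
    [0, 0.1, 3.3],
    [0, 0.1, 3.3],
  ],
  angular=[
    [0, 0, 0],
    [0, 0, 0],
    [0, 0, 0],
    [0, 0, 0],
    [0, 0, 0],
    [0, 0, 0],
    [0, 0, 0],
    [0, 0, 0],
    [0, 0, 0],
    [0, 0, 0],
    [0, 0, 0],
  ],
  fingers=[1, 1, 1, 1, 1, 1, 1, 1, 1, 1, 1],
)

```text
time_s: 26.75
position: [0.4838, 0.0004, 0.0211]
tcp_rot: [[0.995, 0.104, 0.005], [0.104, -0.995, 0.001], [0.005, -0.0, -1.0]]
force: [-1.0, 2.5, 15.4]
opening: 0.266
```

Emit:
move_arm(
  linear=[
    [0, 0, 0.1],
    [0, 0, 0.2],
    [0, 0, 0.25],
    [0, 0, 0.25],
  ],
  angular=[
    [0, 0, 0],
    [0, 0, 0],
    [0, 0, 0],
    [0, 0, 0],
  ],
  fingers=[1, 1, 1, 1],
)

```text
time_s: 27.08
position: [0.4839, 0.0004, 0.021]
tcp_rot: [[0.994, 0.105, 0.007], [0.105, -0.995, 0.0], [0.007, 0.0, -1.0]]
force: [-3.6, 1.9, 23.2]
opening: 0.267
```

Stiff at the bottom, so rod 2 is home. Release it and look at rod 3.

Emit:
move_arm(
  linear=[
    [0, 0, 0],
    [0, 0, 0],
    [0, 0, 0],
    [0, 0, 0],
    [0, 0, -3],
    [0, 0, -7],
    [0, 0, -11],
    [0, 4, -11],
    [0, 8, -11],
    [0, 12, -11],
    [0, 12, -11],
    [0, 12, -11],
  ],
  angular=[
    [0, 0, 0],
    [0, 0, 0],
    [0, 0, 0],
    [0, 0, 0],
    [0, 0, 0],
    [0, 0, 0],
    [0, 0, 0],
    [0, 0, 0],
    [0, 0, 0],
    [0, 0, 0],
    [0, 0, 0],
    [0, 0, 0],
  ],
  fingers=[0.2, 0.2, 0.2, 0.2, 0.2, 0.2, 0.2, 0.2, 0.2, 0.2, 0.2, 0.2],
)

```text
time_s: 28.08
position: [0.4962, -0.1213, 0.1307]
tcp_rot: [[0.995, 0.1, 0.007], [0.1, -0.995, 0.0], [0.007, 0.001, -1.0]]
force: [-0.9, 0.6, 0.1]
opening: 0.401
```

Run:
```python
from rods import *
np.set_printoptions(precision=4,suppress=True)
c=snap('top','t10');s=snap('scene','s10');rod(c,173,281)
plan([(.4985,.2,.13,15.8),(.4985,.406,.13,15.8),(.4985,.406,.003,15.8)])
```

```text
rod (173, 281) 258 mean [498.5353 406.3197] rect [499.2 406.6] [115.9  27.1] ang 15.8
t 28.1833 pos [ 0.4948 -0.1185  0.1304] head 6.0 j6 57.7 j1 -26.2 F [-0.9 -0.1  0.5] open 34.9
[3.68, -31.63, 0.09] [-0.001, -0.005, -0.172] rows>=7.6
[5.61, -19.82, 0.0] [0.0, 0.0, 0.0] rows>=4.9
[0.0, 0.0, 12.7] [0.0, 0.0, 0.0] rows>=3.0
```

Emit:
move_arm(
  linear=[
    [0.4, -4, 0],
    [0.9, -8, 0],
    [1.3, -12, 0],
    [1.8, -16, 0],
    [2.3, -20, 0],
    [2.7, -24, 0],
    [3.2, -28, 0],
    [3.6, -32, 0],
    [4.1, -36, 0],
    [4.5, -40, 0],
    [4.5, -40, 0],
    [4.5, -40, 0],
  ],
  angular=[
    [0, -0.005, -0.1],
    [0, -0.005, -0.172],
    [0, -0.005, -0.172],
    [0, -0.005, -0.172],
    [0, -0.005, -0.172],
    [0, -0.005, -0.172],
    [0, -0.005, -0.172],
    [0, -0.005, -0.172],
    [0, -0.005, -0.172],
    [0, -0.005, -0.172],
    [0, -0.005, -0.172],
    [0, -0.005, -0.172],
  ],
  fingers=[0, 0, 0, 0, 0, 0, 0, 0, 0, 0, 0, 0],
)

```text
time_s: 29.18
position: [0.4955, 0.2873, 0.1304]
tcp_rot: [[0.96, 0.279, -0.002], [0.279, -0.96, 0.0], [-0.002, -0.001, -1.0]]
force: [-0.6, -0.4, -0.3]
opening: 0.497
```

Run:
```python
from rods import *
np.set_printoptions(precision=4,suppress=True)
plan([(.499,.4064,.13,15.8),(.499,.4064,.003,15.8)])
```

```text
t 29.1833 pos [0.4955 0.2873 0.1304] head 16.2 j6 92.6 j1 18.9 F [-0.6 -0.4 -0.3] open 43.2
[3.66, -11.34, 0.04] [-0.001, 0.002, 0.007] rows>=2.9
[0.0, 0.0, 12.7] [0.0, 0.0, 0.0] rows>=3.0
```

Emit:
move_arm(
  linear=[
    [1.2, -4, 0],
    [2.4, -8, 0],
    [3.7, -11.3, 0],
    [3.7, -11.3, 0],
    [3.7, -11.3, 0],
    [3.7, -11.3, 4],
    [3.7, -11.3, 8],
    [3.7, -11.3, 11],
    [3.7, -11.3, 12.7],
    [3.7, -11.3, 12.7],
    [3.7, -11.3, 12.7],
  ],
  angular=[
    [0, 0.002, 0.007],
    [0, 0.002, 0.007],
    [0, 0.002, 0.007],
    [0, 0.002, 0.007],
    [0, 0.002, 0.007],
    [0, 0.002, 0.007],
    [0, 0.002, 0.007],
    [0, 0.002, 0.007],
    [0, 0.002, 0.007],
    [0, 0.002, 0.007],
    [0, 0.002, 0.007],
  ],
  fingers=[0, 0, 0, 0, 0, 0, 0, 0, 0, 0, 0],
)

```text
time_s: 30.1
position: [0.4984, 0.4031, 0.0027]
tcp_rot: [[0.963, 0.271, -0.003], [0.271, -0.963, -0.002], [-0.004, 0.001, -1.0]]
force: [-0.6, -0.2, 0.5]
opening: 0.501
```

Emit:
move_arm(
  linear=[
    [0, 0, 0],
    [0, 0, 0],
    [0, 0, 0],
    [0, 0, 0],
    [0, 0, 0],
    [0, 0, 0],
    [0, 0, 0],
    [0, 0, -3],
    [0, 0, -7],
    [0, 0, -11],
    [0, 0, -12],
    [0, 0, -12],
  ],
  angular=[
    [0, 0, 0],
    [0, 0, 0],
    [0, 0, 0],
    [0, 0, 0],
    [0, 0, 0],
    [0, 0, 0],
    [0, 0, 0],
    [0, 0, 0],
    [0, 0, 0],
    [0, 0, 0],
    [0, 0, 0],
    [0, 0, 0],
  ],
  fingers=[1, 1, 1, 1, 1, 1, 1, 1, 1, 1, 1, 1],
)

```text
time_s: 31.1
position: [0.5013, 0.4051, 0.127]
tcp_rot: [[0.963, 0.271, 0.005], [0.271, -0.963, 0.003], [0.005, -0.002, -1.0]]
force: [0.3, 0.3, -0.8]
opening: 0.27
```

Run:
```python
from rods import *
np.set_printoptions(precision=4,suppress=True)
plan([(.4770,.0550,.12,6),(.4770,.055,.05,6)])
```

```text
t 31.1 pos [0.5013 0.4051 0.127 ] head 15.7 j6 103.3 j1 29.0 F [ 0.3  0.3 -0.8] open 23.5
[-11.83, 33.04, 0.58] [-0.002, -0.005, 0.17] rows>=8.4
[0.0, 0.0, 7.0] [0.0, 0.0, 0.0] rows>=1.7
```

Emit:
move_arm(
  linear=[
    [-1.4, 4, 0.6],
    [-2.8, 8, 0.6],
    [-4.3, 12, 0.6],
    [-5.7, 16, 0.6],
    [-7.2, 20, 0.6],
    [-8.6, 24, 0.6],
    [-10, 28, 0.6],
    [-11.8, 33, 0.6],
    [-11.8, 33, 0.6],
    [-11.8, 33, 0.6],
    [-11.8, 33, 4],
    [-11.8, 33, 7.2],
  ],
  angular=[
    [0, -0.005, 0.1],
    [0, -0.005, 0.17],
    [0, -0.005, 0.17],
    [0, -0.005, 0.17],
    [0, -0.005, 0.17],
    [0, -0.005, 0.17],
    [0, -0.005, 0.17],
    [0, -0.005, 0.17],
    [0, -0.005, 0.17],
    [0, -0.005, 0.17],
    [0, -0.005, 0.17],
    [0, -0.005, 0.17],
  ],
  fingers=[1, 1, 1, 1, 1, 1, 1, 1, 1, 1, 1, 1],
)

```text
time_s: 32.1
position: [0.4785, 0.0557, 0.0533]
tcp_rot: [[0.995, 0.103, 0.003], [0.103, -0.995, 0.002], [0.003, -0.002, -1.0]]
force: [0.5, 0.1, -2.7]
opening: 0.266
```

Run:
```python
from rods import *
np.set_printoptions(precision=4,suppress=True)
plan([(.4770,.055,.05,6),(.4770,.055,.0205,6)])
```

```text
t 32.1 pos [0.4785 0.0557 0.0533] head 5.9 j6 77.1 j1 -6.8 F [ 0.5  0.1 -2.7] open 23.1
[-0.15, 0.06, 0.33] [-0.002, -0.003, -0.001] rows>=0.1
[0.0, 0.0, 2.95] [0.0, 0.0, 0.0] rows>=0.7
```

Emit:
move_arm(
  linear=[
    [-0.1, 0.1, 0.5],
    [-0.1, 0.1, 1],
    [-0.1, 0.1, 1.5],
    [-0.1, 0.1, 1.8],
    [-0.1, 0.1, 2.1],
    [-0.1, 0.1, 2.4],
    [-0.1, 0.1, 2.7],
    [-0.1, 0.1, 3],
    [-0.1, 0.1, 3.2],
    [-0.1, 0.1, 3.4],
    [-0.1, 0.1, 3.4],
  ],
  angular=[
    [0, 0, 0],
    [0, 0, 0],
    [0, 0, 0],
    [0, 0, 0],
    [0, 0, 0],
    [0, 0, 0],
    [0, 0, 0],
    [0, 0, 0],
    [0, 0, 0],
    [0, 0, 0],
    [0, 0, 0],
  ],
  fingers=[1, 1, 1, 1, 1, 1, 1, 1, 1, 1, 1],
)

```text
time_s: 33.02
position: [0.4785, 0.0549, 0.0205]
tcp_rot: [[0.995, 0.103, 0.005], [0.103, -0.995, 0.002], [0.006, -0.001, -1.0]]
force: [-0.9, 2.8, 9.4]
opening: 0.262
```

Emit:
move_arm(
  linear=[
    [0, 0, 0.1],
    [0, 0, 0.2],
    [0, 0, 0.25],
    [0, 0, 0.25],
  ],
  angular=[
    [0, 0, 0],
    [0, 0, 0],
    [0, 0, 0],
    [0, 0, 0],
  ],
  fingers=[1, 1, 1, 1],
)

```text
time_s: 33.35
position: [0.4786, 0.0549, 0.0204]
tcp_rot: [[0.995, 0.104, 0.007], [0.104, -0.995, 0.002], [0.007, -0.001, -1.0]]
force: [-3.5, 0.3, 22.3]
opening: 0.269
```

Emit:
move_arm(
  linear=[
    [0, 0, 0],
    [0, 0, 0],
    [0, 0, 0],
    [0, 0, 0],
    [0, 0, -3],
    [0, 0, -7],
    [0, 0, -11],
    [0, 0, -15],
    [0, 4, -15],
    [0, 8, -15],
    [0, 12, -15],
    [0, 16, -15],
  ],
  angular=[
    [0, 0, 0],
    [0, 0, 0],
    [0, 0, 0],
    [0, 0, 0],
    [0, 0, 0],
    [0, 0, 0],
    [0, 0, 0],
    [0, 0, 0],
    [0, 0, 0],
    [0, 0, 0],
    [0, 0, 0],
    [0, 0, 0],
  ],
  fingers=[0.2, 0.2, 0.2, 0.2, 0.2, 0.2, 0.2, 0.2, 0.2, 0.2, 0.2, 0.2],
)

```text
time_s: 34.35
position: [0.494, -0.1059, 0.1703]
tcp_rot: [[0.994, 0.105, 0.007], [0.105, -0.995, 0.002], [0.007, -0.001, -1.0]]
force: [0.6, 0.4, -0.5]
opening: 0.4
```

Emit:
move_arm(
  linear=[
    [0, 4, 0],
    [0, 8, 0],
    [0, 12, 0],
    [0, 16, 0],
    [0, 19, 0],
    [0, 19, 0],
    [0, 19, 0],
  ],
  angular=[
    [0, 0, 0.1],
    [0, 0, 0.1],
    [0, 0, 0.1],
    [0, 0, 0.1],
    [0, 0, 0.1],
    [0, 0, 0.1],
    [0, 0, 0.1],
  ],
  fingers=[0.2, 0.2, 0.2, 0.2, 0.2, 0.2, 0.2],
)

```text
time_s: 34.93
position: [0.5135, -0.2966, 0.1692]
tcp_rot: [[1.0, 0.002, 0.006], [0.002, -1.0, 0.002], [0.006, -0.002, -1.0]]
force: [-0.5, 0.3, -0.2]
opening: 0.398
```

Run:
```python
from rods import *
np.set_printoptions(precision=4,suppress=True)
c=snap('top','t11');s=snap('scene','s11')
a=cv2.resize(c['color'][220:325,280:390],None,fx=3.6,fy=5,interpolation=2);b=cv2.resize(s['color'][190:295,230:340],None,fx=3.6,fy=5,interpolation=2)
cv2.imwrite('pics/c13.png',cv2.cvtColor(np.hstack([a,b]),4))
plan([(.5984,-.3187,.15,0),(.5984,-.3187,.06,0)])
```

```text
t 35.0333 pos [ 0.513  -0.2937  0.1692] head 0.3 j6 48.7 j1 -40.8 F [ 0.4  0.4 -0.4] open 35.1
[8.52, 2.55, 1.96] [-0.004, -0.005, 0.005] rows>=2.2
[0.0, 0.0, 9.0] [0.0, 0.0, 0.0] rows>=2.2
```

View pics/c13.png

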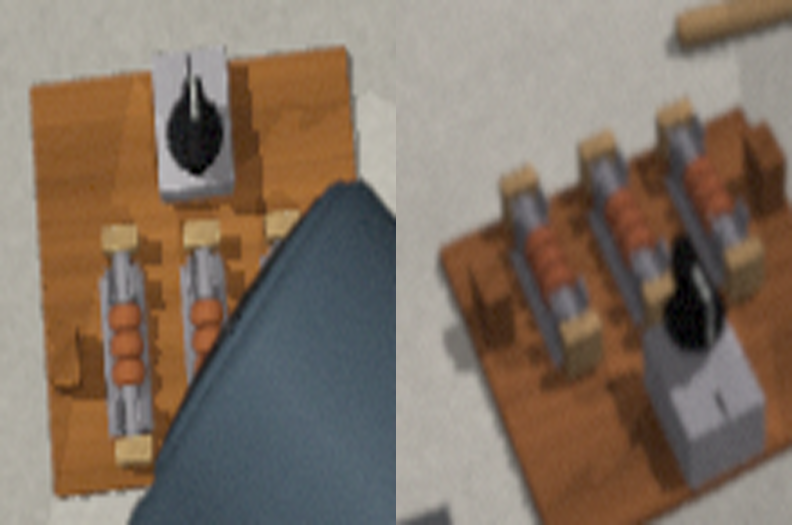

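All three rods sit at equal height in their clips, and the knob is at its mark. On to the stylus.

Emit:
move_arm(
  linear=[
    [4, 1.2, 1],
    [8.5, 2.5, 1.9],
    [8.5, 2.5, 1.9],
    [8.5, 2.5, 1.9],
    [8.5, 2.5, 1.9],
    [8.5, 2.5, 1.9],
  ],
  angular=[
    [-0.004, -0.005, 0],
    [-0.004, -0.005, 0],
    [-0.004, -0.005, 0],
    [-0.004, -0.005, 0],
    [-0.004, -0.005, 0],
    [-0.004, -0.005, 0],
  ],
  fingers=[0.2, 0.2, 0.2, 0.2, 0.2, 0.2],
)

```text
time_s: 35.53
position: [0.5969, -0.3164, 0.1505]
tcp_rot: [[1.0, 0.006, -0.002], [0.006, -1.0, 0.001], [-0.002, -0.001, -1.0]]
force: [-0.1, 0.4, -0.4]
opening: 0.398
```

Run:
```python
from rods import *
np.set_printoptions(precision=4,suppress=True)
plan([(.5984,-.3187,.06,0)])
```

```text
t 35.5333 pos [ 0.5969 -0.3164  0.1505] head 0.3 j6 52.3 j1 -37.4 F [-0.1  0.4 -0.4] open 34.6
[0.17, 0.24, 9.05] [-0.001, 0.002, 0.006] rows>=2.2
```

Emit:
move_arm(
  linear=[
    [0.2, 0.2, 2],
    [0.2, 0.2, 4],
    [0.2, 0.2, 6.5],
    [0.2, 0.2, 9],
    [0.2, 0.2, 9],
    [0.2, 0.2, 9],
    [0.2, 0.2, 9],
    [0.2, 0.2, 9],
    [0.2, 0.2, 9],
    [0.2, 0.2, 9],
    [0.2, 0.2, 9],
    [0.2, 0.2, 9],
  ],
  angular=[
    [0, 0.002, 0],
    [0, 0.002, 0],
    [0, 0.002, 0],
    [0, 0.002, 0],
    [0, 0.002, 0],
    [0, 0.002, 0],
    [0, 0.002, 0],
    [0, 0.002, 0],
    [0, 0.002, 0],
    [0, 0.002, 0],
    [0, 0.002, 0],
    [0, 0.002, 0],
  ],
  fingers=[0.2, 0.2, 0.2, 0.2, 0.2, 0.2, 1, 1, 1, 1, 1, 1],
)

```text
time_s: 36.53
position: [0.5995, -0.3189, 0.0621]
tcp_rot: [[1.0, 0.006, 0.002], [0.006, -1.0, -0.0], [0.002, 0.0, -1.0]]
force: [-0.9, 0.2, 6.4]
opening: 0.181
```

Emit:
move_arm(
  linear=[
    [0, 0, 0],
    [0, 0, 0],
    [0, 0, 0],
  ],
  angular=[
    [0, 0, 0],
    [0, 0, 0],
    [0, 0, 0],
  ],
  fingers=[1, 1, 1],
)

```text
time_s: 36.78
position: [0.5995, -0.3189, 0.0622]
tcp_rot: [[1.0, 0.006, 0.002], [0.006, -1.0, -0.0], [0.002, 0.0, -1.0]]
force: [-0.3, 0.1, 2.7]
opening: 0.179
```

Run:
```python
from rods import *
np.set_printoptions(precision=5,suppress=True)
s=read_state();print(s['position'],s['tcp_rot'],s['moment'])
plan([(.5984,-.3187,.12,0)])
```

```text
[ 0.59954 -0.31893  0.06217] [[ 0.99998  0.00597  0.00201]
 [ 0.00597 -0.99998 -0.00048]
 [ 0.00201  0.00049 -1.     ]] [ 0.03551  0.0967  -0.03056]
t 36.7833 pos [ 0.5995 -0.3189  0.0622] head 0.3 j6 52.2 j1 -37.4 F [-0.3  0.1  2.7] open 15.5
[-0.1, -0.02, -5.78] [0.0, -0.002, 0.006] rows>=1.4
```

Emit:
move_arm(
  linear=[
    [0, 0, -2],
    [0, 0, -4],
    [0, 0, -5],
    [0, 0, -5],
    [2, -4, -5],
    [4.2, -8, -5],
    [4.2, -9.1, -5],
    [4.2, -9.1, -5],
    [4.2, -9.1, -5],
    [4.2, -9.1, -5],
  ],
  angular=[
    [0, -0.002, 0],
    [0, -0.002, 0],
    [0, -0.002, 0],
    [0, -0.002, 0],
    [0, -0.002, 0],
    [0, -0.002, 0],
    [0, -0.002, 0],
    [0, -0.002, 0],
    [0, -0.002, 0],
    [0, -0.002, 0],
  ],
  fingers=[1, 1, 1, 1, 1, 1, 1, 1, 1, 1],
)

```text
time_s: 37.62
position: [0.6403, -0.2281, 0.1114]
tcp_rot: [[1.0, 0.006, -0.001], [0.006, -1.0, -0.001], [-0.001, 0.001, -1.0]]
force: [0.8, -0.4, 0.3]
opening: 0.174
```

Run:
```python
from rods import *
np.set_printoptions(precision=5,suppress=True)
s=snap('scene','s12');print(read_state()['position'])
im=cv2.resize(s['color'][250:350,160:280],None,fx=6,fy=6,interpolation=2)
p=np.array([.6403,-.2277,.034]);u,v=w2px(s,p);print(u,v);cv2.circle(im,(int((u-160+.4)*6),int((v-250+.4)*6)),2,(255,0,0),-1)
q=read_state()['position']+[-.001,0,-.0542];u,v=w2px(s,q);cv2.circle(im,(int((u-160+.4)*6),int((v-250+.4)*6)),2,(0,255,0),-1)
cv2.imwrite('pics/c14.png',cv2.cvtColor(im,4))
plan([(.6413,-.2277,.095,0.3),(.6413,-.2277,.0775,0.3)])
```

```text
[ 0.64028 -0.22867  0.11159]
210.09824020404838 315.1928595519509
t 37.6667 pos [ 0.6403 -0.2287  0.1116] head 0.3 j6 60.7 j1 -29.0 F [-0.2 -1.5  0.1] open 14.9
[0.1, -0.1, 1.66] [0.001, 0.001, -0.0] rows>=0.4
[0.0, 0.0, 1.75] [0.0, 0.0, 0.0] rows>=0.4
```

View pics/c14.png

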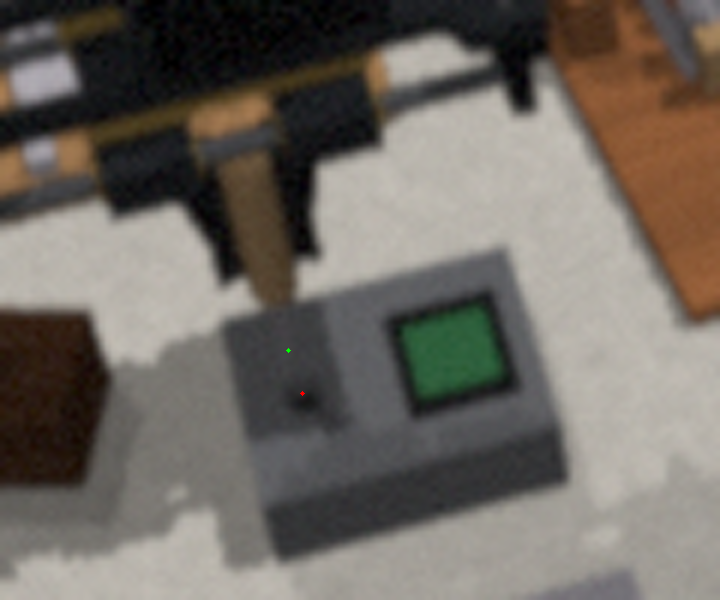

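The projected tip (green) lines up with the handle axis, and the well (red, about (210,315) in the full image) matches. I'll press down with a 1 mm xy correction.

Emit:
move_arm(
  linear=[
    [0.1, -0.1, 0.8],
    [0.1, -0.1, 1.6],
    [0.1, -0.1, 2],
    [0.1, -0.1, 2.4],
    [0.1, -0.1, 2.7],
    [0.1, -0.1, 3],
    [0.1, -0.1, 3.2],
    [0.1, -0.1, 3.3],
    [0.1, -0.1, 3.4],
    [0.1, -0.1, 3.4],
  ],
  angular=[
    [0, 0, 0],
    [0, 0, 0],
    [0, 0, 0],
    [0, 0, 0],
    [0, 0, 0],
    [0, 0, 0],
    [0, 0, 0],
    [0, 0, 0],
    [0, 0, 0],
    [0, 0, 0],
  ],
  fingers=[1, 1, 1, 1, 1, 1, 1, 1, 1, 1],
)

```text
time_s: 38.5
position: [0.6413, -0.2279, 0.0782]
tcp_rot: [[1.0, 0.005, -0.001], [0.005, -1.0, -0.001], [-0.001, 0.001, -1.0]]
force: [-2.0, 0.4, 4.5]
opening: 0.172
```

Emit:
move_arm(
  linear=[
    [0, 0, 0.1],
    [0, 0, 0.2],
    [0, 0, 0.25],
    [0, 0, 0.25],
    [0, 0, 0.25],
  ],
  angular=[
    [0, 0, 0],
    [0, 0, 0],
    [0, 0, 0],
    [0, 0, 0],
    [0, 0, 0],
  ],
  fingers=[1, 1, 1, 1, 1],
)

```text
time_s: 38.92
position: [0.6415, -0.228, 0.0777]
tcp_rot: [[1.0, 0.006, 0.0], [0.006, -1.0, -0.002], [0.0, 0.002, -1.0]]
force: [-3.5, 1.1, 11.3]
opening: 0.177
```

It bottomed out: 11 N and stiff, with the tip at about 23.5 mm. Returning to the stand.

Emit:
move_arm(
  linear=[
    [0, 0, -1.5],
    [0, 0, -3],
    [0, 0, -3.8],
    [0, 0, -3.8],
    [-2, 4, -3.8],
    [-4.2, 8, -3.8],
    [-4.2, 9.1, -3.8],
    [-4.2, 9.1, -3.8],
    [-4.2, 9.1, -3.8],
    [-4.2, 9.1, -3.8],
  ],
  angular=[
    [0, 0, 0],
    [0, 0, 0],
    [0, 0, 0],
    [0, 0, 0],
    [0, 0, 0],
    [0, 0, 0],
    [0, 0, 0],
    [0, 0, 0],
    [0, 0, 0],
    [0, 0, 0],
  ],
  fingers=[1, 1, 1, 1, 1, 1, 1, 1, 1, 1],
)

```text
time_s: 39.75
position: [0.5999, -0.3181, 0.115]
tcp_rot: [[1.0, 0.005, -0.001], [0.005, -1.0, -0.0], [-0.001, 0.0, -1.0]]
force: [0.0, -0.2, -0.5]
opening: 0.178
```

Run:
```python
from rods import *
np.set_printoptions(precision=5,suppress=True)
print(read_state()['position'])
plan([(.5995,-.3189,.1,0.3),(.5995,-.3189,.062,0.3)])
```

```text
[ 0.59991 -0.31813  0.115  ]
t 39.75 pos [ 0.5999 -0.3181  0.115 ] head 0.3 j6 52.4 j1 -37.3 F [ 0.  -0.2 -0.5] open 15.5
[-0.04, 0.08, 1.5] [0.0, 0.001, 0.0] rows>=0.4
[0.0, 0.0, 3.8] [0.0, 0.0, 0.0] rows>=0.9
```

Emit:
move_arm(
  linear=[
    [0, 0.1, 1],
    [0, 0.1, 2],
    [0, 0.1, 3],
    [0, 0.1, 4],
    [0, 0.1, 4.6],
    [0, 0.1, 5],
    [0, 0.1, 5.2],
    [0, 0.1, 5.3],
    [0, 0.1, 5.4],
    [0, 0.1, 5.4],
  ],
  angular=[
    [0, 0, 0],
    [0, 0, 0],
    [0, 0, 0],
    [0, 0, 0],
    [0, 0, 0],
    [0, 0, 0],
    [0, 0, 0],
    [0, 0, 0],
    [0, 0, 0],
    [0, 0, 0],
  ],
  fingers=[1, 1, 1, 1, 1, 1, 1, 1, 1, 1],
)

```text
time_s: 40.58
position: [0.5996, -0.3188, 0.0622]
tcp_rot: [[1.0, 0.005, -0.001], [0.005, -1.0, 0.0], [-0.001, -0.0, -1.0]]
force: [-1.8, 2.0, 4.1]
opening: 0.176
```

Home, with light contact. Release, rise straight up, then back away toward the start area.

Emit:
move_arm(
  linear=[
    [0, 0, 0],
    [0, 0, 0],
    [0, 0, 0],
    [0, 0, 0],
    [0, 0, 0],
    [0, 0, -2],
    [0, 0, -5],
    [0, 0, -9],
    [0, 0, -13],
    [-2, 3, -13],
    [-5, 6, -13],
    [-8, 9, -13],
  ],
  angular=[
    [0, 0, 0],
    [0, 0, 0],
    [0, 0, 0],
    [0, 0, 0],
    [0, 0, 0],
    [0, 0, 0],
    [0, 0, 0],
    [0, 0, 0],
    [0, 0, 0],
    [0, 0, 0],
    [0, 0, 0],
    [0, 0, 0],
  ],
  fingers=[0.2, 0.2, 0.2, 0.2, 0.2, 0.2, 0.2, 0.2, 0.2, 0.2, 0.2, 0.2],
)

```text
time_s: 41.58
position: [0.5217, -0.4089, 0.1936]
tcp_rot: [[1.0, 0.008, 0.001], [0.008, -1.0, -0.002], [0.001, 0.002, -1.0]]
force: [-0.8, -0.7, -0.7]
opening: 0.404
```

Emit:
move_arm(
  linear=[
    [-3, 3, -2],
    [-6, 6, -2],
    [-9, 9, -2],
    [-12, 12, -2],
    [-15, 15, -2],
    [-18, 18, -2],
    [-20, 20, -2],
    [-20, 20, -2],
    [-20, 20, -2],
    [-20, 20, -2],
    [-20, 20, -2],
  ],
  angular=[
    [0, 0, 0],
    [0, 0, 0],
    [0, 0, 0],
    [0, 0, 0],
    [0, 0, 0],
    [0, 0, 0],
    [0, 0, 0],
    [0, 0, 0],
    [0, 0, 0],
    [0, 0, 0],
    [0, 0, 0],
  ],
  fingers=[0.2, 0.2, 0.2, 0.2, 0.2, 0.2, 0.2, 0.2, 0.2, 0.2, 0.2],
)

```text
time_s: 42.5
position: [0.3243, -0.6093, 0.2136]
tcp_rot: [[1.0, 0.01, 0.001], [0.01, -1.0, -0.001], [0.001, 0.001, -1.0]]
force: [0.6, -0.2, 0.5]
opening: 0.399
```

Run:
```python
from rods import *
plan([])
c=snap('top','t13');s=snap('scene','s13')
a=cv2.resize(c['color'][200:365,285:510],None,fx=1.77,fy=3,interpolation=2);b=cv2.resize(s['color'][190:345,110:345],None,fx=1.7,fy=495/155,interpolation=2)
cv2.imwrite('pics/c15.png',cv2.cvtColor(np.hstack([a,b])[:,:800],4))
for n,(cam) in {'t':(load('t0'),c),'s':(load('s0'),s)}.items():
    d=np.abs(cam[0]['color'].astype(int)-cam[1]['color']).max(2)>40
    x0,x1,y0,y1=(440,490,220,265) if n=='t' else(140,185,280,335)
    print(n,'stand changed px',d[y0:y1,x0:x1].sum())
```

```text
t 42.5 pos [ 0.3 -0.6  0.2] head 0.6 j6 18.2 j1 -71.2 F [ 0.6 -0.2  0.5] open 34.7
t stand changed px 4
s stand changed px 0
```

View pics/c15.png

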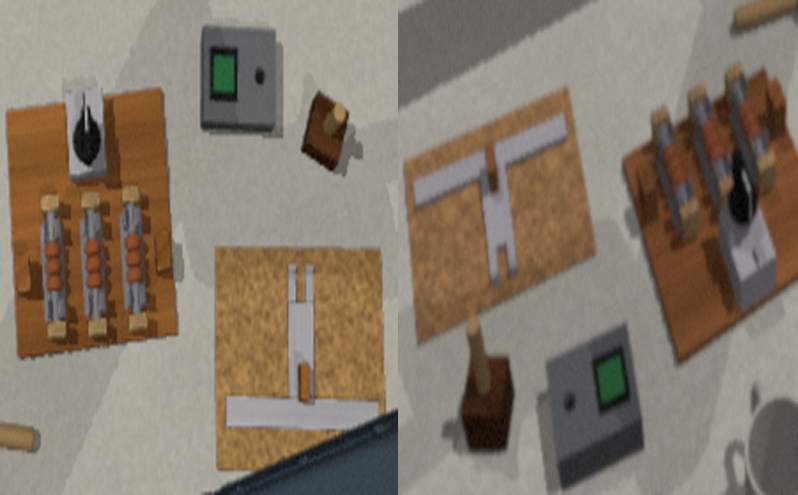

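The last pictures show the knob at its mark, the keeper flat and central on the mat, and three rods seated. The stylus matches its starting image (0 and 4 changed pixels). Handing in.

```bash
python3 -c "
from rig import hand_in
print(hand_in())"
```

```text
the job is handed in; nothing more can be done
None
```

The job is done and handed in after about 43 s of robot time, but `hand_in()` reported no verdict.

- **Knob:** I turned it about 213° clockwise. The gripper ended at a heading of 5.8°, against a measured rack yaw of about 6°. The later pictures show the knob's line pointing at the pad's line.
- **Keeper:** I drew it out and laid it on the mat. The last pictures show it lying flat and central.
- **Rods:** All three are snapped into their own stations, and each was stiff at the bottom under 22 to 35 N. The first grasp closed empty because I lifted before the fingers had shut, so I repeated it. One rod was knocked about 5 cm during the run, and I re-measured it before picking it up.
- **Timer:** I pressed the button with the stylus tip until it went stiff, at about 11 N and roughly 4.5 mm of travel.
- **Stylus:** It is back in its stand. A before/after image comparison shows 0 changed pixels in one view and 4 in the other.

No final check failed or disagreed. I did not measure the final rod positions, the keeper's offset from the mat's centre or the button's return; I judged these by eye from the images, the forces and the arm's own readings. During the turn the grip slid about 5 mm along the knob's bar, with no visible effect on the knob's final position.

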